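# Set up the slide-staining bench

### The arm

A 6-joint arm with a two-finger parallel gripper is mounted at the origin on the work surface. World frame = base frame: x ahead of the robot, y to its left, z up, the work surface at z = 0. Lengths are in m, angles in rad, forces in N, time in s.
With the tool pointing down it reaches from about 0.225 to 0.875 m from the base axis. Payload 3.4 kg.
Tool frame: the origin (TCP) lies between the finger pads; the fingertips stand 11 mm ahead of it and the grasp point (between the pads) lies 8 mm behind it; z points along the fingers, y is the direction in which the jaws open and shut (so a half turn about z gives the same grasp; the last joint's range is limited). The gripper opens to 85 mm and grips with 20 to 120 N. Pads are 22 mm wide; open, the fingers measure 114 mm over their backs; the gripper's body (76 mm by 85 mm) begins 54 mm behind the grasp point. The pads swing forward as they close: fully open they stand 13 mm farther back than shut.
Start: joints at [-1.367, 0.276, 1.505, -0, 1.361, -0.121], TCP at [0.183, -0.545, 0.242] pointing down, gripper open.
Joint ranges: [-2.89, 2.89], [-0.75, 2.08], [0.22, 2.7], [-1.18, 4.32], [0.11, 2.71], [-2.7, 2.7]. Speed limits (rad/s): [2.57, 2.57, 3.14, 3.14, 3.14, 3.14].

### API

Orientations are given as a unit quaternion [w, x, y, z].
In Python, from rig import manip gives the robot as it stands. The module is installed in compiled form; this text tells all that it offers.
- The arm moves only by the tool move_arm, never from a script. Its argument "series" is a list that holds one entry, the list of rows, each a list of 7 numbers: the shift along the world's x, y, z in m, then the turn, a rotation vector about the world's x, y, z in rad, then the finger opening in m, from 0 to 0.0854. A call has 1 to 20 rows; each row shifts and turns the commanded pose from where the row before left it; what a row does not reach is not made up. A row lasts 1/12 s, in which the tool goes at most 41.7 mm and 7.16 degrees, less where a joint would pass 70% of its speed; a pose out of reach is approached as far as the arm can. A call with a gripper value outside its range is refused whole. The fingers move at their own pace and stop on an object; "newtons" is the grip in N (left out, the last holds). Time passes only in rows, so rows that do not move let the fingers close. It gives the time, the measured TCP pose, the force and the opening at its end, in the units of the state.
- manip.get_state(): the state, without advancing time (a new reading comes with each control period).
- manip.get_image(name): name is "side" or "top"; returns a dict with "color" (384x512x3 uint8, red, green, blue), "fx", "fy", "cx", "cy" (pixels), "R" (3x3) and "t" (3): a world point X has camera coordinates R X + t. Camera axes: x right, y down, z forward; pixel columns grow to the right and rows downward; lengths in m; the calibration is good to about 2 mm. A picture is of the moment at which its call begins. There is no depth.
- manip.sign_off(): hands the job in, once; it reports no verdict.
The state is a dict: "clock": time; "qpos": joint angles; "qd": joint speeds; "effort": joint torques, N m; "position": TCP position; "ee_rot": TCP orientation; "contact_force": force on the tool from outside, world axes, zero at the start; "moment": the same for the moment, N m; "width": finger opening in m.
Only numpy, scipy, OpenCV 4.12 (cv2) and the standard library are available. Lean on these libraries where they do the work, as an engineer would, in place of code of your own. Each camera call takes 0.05 s, during which the arm holds its last target.

### The job

Get the staining bench ready: lean every rinsed glass plate from the tray against the rail of the drying rack, frosted end up, with its foot edge on a white mark of its own so that it rests steadily at the rack's angle. Line up the white staining blocks in one row on the staining board, each flat and square in an outline of its own, filling the outlines without a gap from the row's right-hand end as the robot sees it. Handle the glass gently and leave everything else where it is.

Things in the scene. Friction and masses are not known exactly. Their poses are not given: they have to be found in the camera images.
- plate0: glass plate 110 x 50 x 6 mm, about 85 g, green-tinted, a 24 mm white frosted band at one end; origin at the centre of its underside, x along its length to the frosted end, z out of its top face. Starts flat across the tray's two rails, underside 36 mm over the bench, frosted end away from the robot. Two or three of the three are present (absent: None)
- plate0_foot (a point): middle of the lower (underside) edge of plate0's plain end: 55 mm from its origin along -x. The leaning plate stands on this edge, held by friction on the rubber
- plate1: glass plate 110 x 50 x 6 mm, about 85 g, green-tinted, a 24 mm white frosted band at one end; origin at the centre of its underside, x along its length to the frosted end, z out of its top face. Starts flat across the tray's two rails, underside 36 mm over the bench, frosted end away from the robot. Two or three of the three are present (absent: None)
- plate1_foot (a point): middle of the lower (underside) edge of plate1's plain end: 55 mm from its origin along -x. The leaning plate stands on this edge, held by friction on the rubber
- plate2: glass plate 110 x 50 x 6 mm, about 85 g, green-tinted, a 24 mm white frosted band at one end; origin at the centre of its underside, x along its length to the frosted end, z out of its top face. Starts flat across the tray's two rails, underside 36 mm over the bench, frosted end away from the robot. Two or three of the three are present (absent: None)
- plate2_foot (a point): middle of the lower (underside) edge of plate2's plain end: 55 mm from its origin along -x. The leaning plate stands on this edge, held by friction on the rubber
- dish0: square white porcelain staining block, 40 x 40 x 16 mm, about 60 g, a round grey well in its top; origin at the centre of its underside, sides along its x and y, z up. Starts turned and scattered on the staining board. Four or five of the five are present (absent: None). Can be pushed or gripped by its sides
- dish1: square white porcelain staining block, 40 x 40 x 16 mm, about 60 g, a round grey well in its top; origin at the centre of its underside, sides along its x and y, z up. Starts turned and scattered on the staining board. Four or five of the five are present (absent: None). Can be pushed or gripped by its sides
- dish2: square white porcelain staining block, 40 x 40 x 16 mm, about 60 g, a round grey well in its top; origin at the centre of its underside, sides along its x and y, z up. Starts turned and scattered on the staining board. Four or five of the five are present (absent: None). Can be pushed or gripped by its sides
- dish3: square white porcelain staining block, 40 x 40 x 16 mm, about 60 g, a round grey well in its top; origin at the centre of its underside, sides along its x and y, z up. Starts turned and scattered on the staining board. Four or five of the five are present (absent: None). Can be pushed or gripped by its sides
- dish4: square white porcelain staining block, 40 x 40 x 16 mm, about 60 g, a round grey well in its top; origin at the centre of its underside, sides along its x and y, z up. Starts turned and scattered on the staining board. Four or five of the five are present (absent: None). Can be pushed or gripped by its sides
- rack: fixed drying rack: black rubber base 4 mm thick, x -30..70, y -150..150 mm, no lip; steel rail 12 mm thick along y, its axis at x 44, z 85 mm, on posts at y -145, 145. Origin on the bench below the middle mark, x away from the robot. White foot marks (lines 50 mm along y, 4 mm wide) centred at x 0, y -110, 0, 110, z 4 mm. Foot on a mark and underside on the rail: 25 degrees from vertical
- tray: fixed rinse tray 104 x 330 mm: 3 mm steel floor with two upright plastic rails along its y, 8 mm thick, tops 36 mm over the bench, at x = -44 and +44 mm (80 mm clear between them); origin on the bench under its centre; x away from the robot
- board: fixed grey staining board 360 x 190 mm, 3 mm thick; origin on the bench under its centre; x along its 360 mm side, to the robot's left and away from it; its -y side lies farther from the robot
- spot0 (a point): centre, on the board's top face, of square outline 0 of five equal ones (44 mm, black lines) in one row along the board's x, 52 mm apart, 50 mm from the board's centre towards its -y side; the first, at the -x end: the right-hand end of the row as the robot sees it
- spot1 (a point): centre, on the board's top face, of square outline 1 of five equal ones (44 mm, black lines) in one row along the board's x, 52 mm apart, 50 mm from the board's centre towards its -y side; counted from the right-hand (-x) end
- spot2 (a point): centre, on the board's top face, of square outline 2 of five equal ones (44 mm, black lines) in one row along the board's x, 52 mm apart, 50 mm from the board's centre towards its -y side; counted from the right-hand (-x) end
- spot3 (a point): centre, on the board's top face, of square outline 3 of five equal ones (44 mm, black lines) in one row along the board's x, 52 mm apart, 50 mm from the board's centre towards its -y side; counted from the right-hand (-x) end
- spot4 (a point): centre, on the board's top face, of square outline 4 of five equal ones (44 mm, black lines) in one row along the board's x, 52 mm apart, 50 mm from the board's centre towards its -y side; counted from the right-hand (-x) end
- oil: small brown oil bottle, 24 mm wide, 50 mm tall; bystander, to be left alone; origin under its centre
- petri: closed petri dish, 60 mm across, 14 mm tall; bystander, to be left alone; origin under its centre
- beaker: glass beaker, 64 mm wide, 85 mm tall; bystander, to be left alone; origin under its centre
- stain: brown jar, 52 mm wide, 70 mm tall; bystander, to be left alone; origin under its centre
Mind the look-alikes: they are no part of the job. What is shaped like the dish0 but turquoise or yellow is not meant. What is shaped like the dish2 but blue is not meant.

How it is judged:
By the outcome, as a careful person would: the job done as asked, in the order asked, and still so for the second after the job is handed in, with the robot touching nothing.
Of plate0, plate1, plate2 only 2 to 3 are there at a start; the rules pass over those that are not, and their reading is None.
Of dish0, dish1, dish2, dish3, dish4 only 4 to 5 are there at a start; the rules pass over those that are not, and their reading is None.
At some moment in a run one of dish0, dish1, dish2, dish3, dish4 may be knocked a few centimetres aside while the robot is not near it.
It also fails if it takes over 210 s, if anything falls off the work surface, if the arm or the gripper's body presses on something with over 40 N, if the wrist force passes 120 N, or if a joint passes its speed limit or range.

## Working session

There is one attempt and no reset: what is moved stays moved. The work goes in short steps, Python scripts to look and compute and a tool call to move; the robot and the scene stay as the last step left them, time stands still between calls to the robot, and variables do not carry over. Pictures are saved under pics/ and viewed, and the job is handed in when it is done.

Besides the shell and the picture viewer there is one more tool, called after "Request:" by a JSON object that holds its "method" and its "body". move_arm: Moves the arm, as the interface text tells. Its arguments: {"type":"object","properties":{"series":{"type":"array"},"newtons":{"type":"number"}},"required":["series"]}

```bash
mkdir -p pics; ls
python3 - <<'E'
from rig import manip
import cv2
s=manip.get_state();print(s)
for n in("side","top"):
    im=manip.get_image(n);cv2.imwrite(f"pics/{n}0.png",im["color"][:,:,::-1])
    print(n,im["fx"],im["fy"],im["cx"],im["cy"],im["R"],im["t"])
E
```

```text
pics
{'clock': 0.0, 'qpos': array([-1.36695988e+00,  2.76627074e-01,  1.50616355e+00,  7.31553478e-06,
        1.36072942e+00, -1.20965563e-01]), 'qd': array([ 5.39477773e-04,  1.89715166e-05,  5.13164231e-04, -1.02835523e-03,
       -3.31297232e-04,  4.60876964e-04]), 'effort': array([ 2.08947880e-03, -4.16779125e+01, -2.45807594e+01, -6.38481310e-05,
        1.08723115e-02, -1.24965911e-05]), 'position': array([ 0.18340256, -0.54440676,  0.24140931]), 'ee_rot': array([-9.63012749e-04,  9.86841580e-01,  1.61687252e-01, -3.63460170e-05]), 'contact_force': array([-0.39085064,  0.3931303 ,  0.95217192]), 'moment': array([-0.02930697,  0.01600874, -0.04606474]), 'width': 0.08543127203132253}
side 462.51730154173043 462.51730154173043 260.8403013804295 190.35909237095169 [[-0.95312598 -0.30255067  0.00373591]
 [-0.17910403  0.55419419 -0.81289024]
 [ 0.24387007 -0.77545593 -0.58240492]] [0.51502271 0.14228974 1.29177894]
top 474.04937898941364 474.04937898941364 251.25159949073355 192.27065271186098 [[ 3.46033216e-03 -9.99786837e-01 -2.03545235e-02]
 [-9.86011285e-01 -1.92677555e-05 -1.66678572e-01]
 [ 1.66642650e-01  2.06465531e-02 -9.85801170e-01]] [0.01902884 0.53011483 1.141278  ]
```

View pics/top0.png

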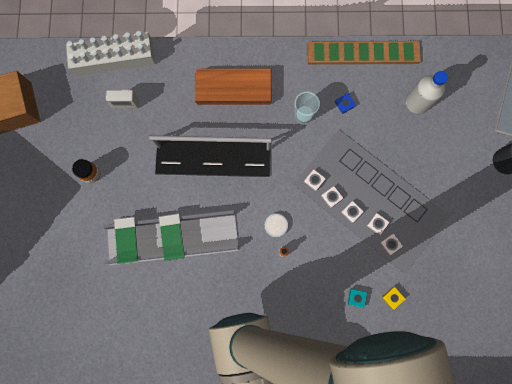

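View pics/side0.png

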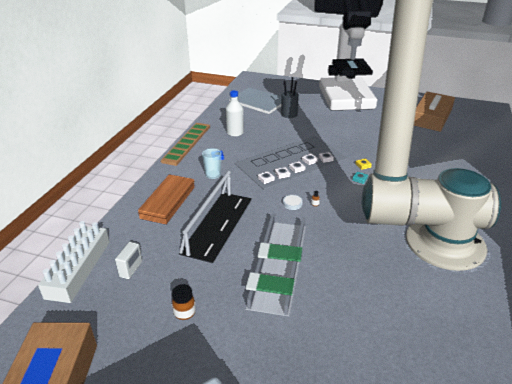

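```bash
cat > h.py <<'E'
import numpy as np,cv2
from rig import manip
def pix(im,u,v,z):
    d=im["R"].T@np.array([(u-im["cx"])/im["fx"],(v-im["cy"])/im["fy"],1.0])
    c=-im["R"].T@im["t"]
    return (c+d*(z-c[2])/d[2])
def proj(im,X):
    c=im["R"]@np.asarray(X,float)+im["t"]
    return np.array([im["fx"]*c[0]/c[2]+im["cx"],im["fy"]*c[1]/c[2]+im["cy"]])
def grab(n):
    return manip.get_image(n)
def crop(im,x0,y0,x1,y1,k,name):
    c=cv2.resize(im["color"][y0:y1,x0:x1,::-1],None,fx=k,fy=k,interpolation=cv2.INTER_CUBIC)
    cv2.imwrite("pics/"+name+".png",c)
E
python3 - <<'E'
from h import *
im=grab("top");s=grab("side")
crop(im,95,125,295,275,4,"t_l");crop(im,290,120,450,310,3,"t_r");crop(s,170,120,370,320,3,"s_c")
E
```

```text
(no output)
```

View pics/t_l.png

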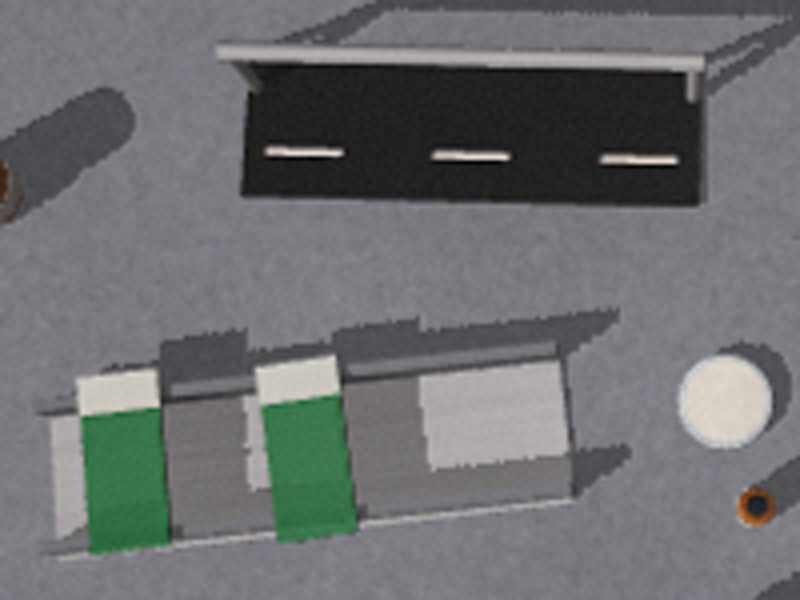

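View pics/t_r.png

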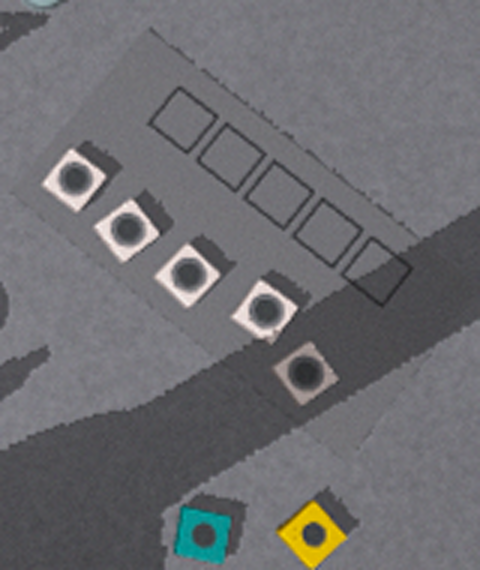

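View pics/s_c.png

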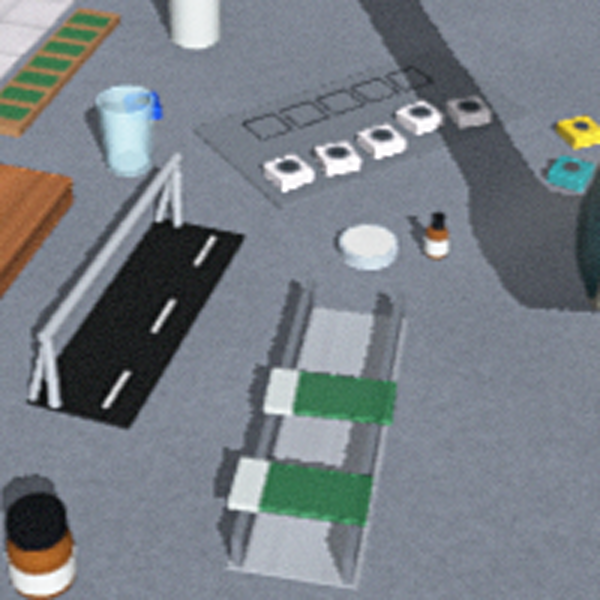

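Candidates: plates at top-image (125,241) and (172,237), with nothing at the tray's third place. White blocks are at (315,180), (333,197), (352,211), (378,223) and (392,244), the last one in shadow. The look-alikes are turquoise (358,298), yellow (394,298) and blue (346,103), all off the board, so I leave them out. The crop confirms this choice.

```bash
cat >> h.py <<'E'
def quad(im,mask,z,amin=60,amax=5000):
    """min-area rects of blobs, ray cast on plane z: list of (centre, edge vector angles/lengths)"""
    out=[]
    cs,_=cv2.findContours(mask.astype(np.uint8),cv2.RETR_EXTERNAL,cv2.CHAIN_APPROX_NONE)
    for c in cs:
        a=cv2.contourArea(c)
        if not amin<a<amax: continue
        P=np.array([pix(im,u,v,z)[:2] for u,v in c[:,0,:]])*1000
        (cx,cy),(w,h),ang=cv2.minAreaRect(P.astype(np.float32))
        out.append((c[:,0,:].mean(0).round(0),np.round([cx,cy,w,h,ang],1)))
    return out
def hsv(im): return cv2.cvtColor(im["color"],cv2.COLOR_RGB2HSV).astype(int)
E
python3 - <<'E'
from h import *
for n in("top","side"):
    im=grab(n);H=hsv(im)
    g=(H[...,0]>50)&(H[...,0]<80)&(H[...,1]>120)
    print(n,"plates")
    for q in quad(im,g,.042,150): print(q)
    w=(H[...,1]<50)&(H[...,2]>170)
    print("white z=.004 (marks)")
    for q in quad(im,w,.004,15,700): print(q)
    print("dishes z .019")
    v=(H[...,1]<70)&(H[...,2]>150)
    for q in quad(im,v,.019,100,700): print(q)
im=grab("top")
# outlines: dark thin lines
g=cv2.cvtColor(im["color"],cv2.COLOR_RGB2GRAY)
bh=cv2.morphologyEx(g,cv2.MORPH_BLACKHAT,np.ones((5,5)))
m=(bh>18)
for q in quad(im,m,.003,100,1000):
    if q[1][0]>500: print("out",q)
E
```

```text
top plates
(array([126., 244.]), array([399.6, 330. ,  82.5,  47.8,   7. ]))
(array([172., 241.]), array([407. , 216.2,  83.2,  47.6,   9.1]))
white z=.004 (marks)
(array([376., 376.]), array([  87. , -275. ,   41.7,  115.7,    5.5]))
(array([223., 349.]), array([143.9,  81.1, 109.7,  63.9,   6.1]))
(array([112., 246.]), array([399.7, 377.6,  38.4,  15.9,   7.5]))
(array([110., 233.]), array([432.6, 381.9,  15.7,  17.5,  18.7]))
(array([124., 223.]), array([457.3, 348.5,  23.7,  51.4,   5.3]))
(array([216., 228.]), array([443. , 106. ,  58.9,  89.2,   6.7]))
(array([378., 223.]), array([ 455.9, -301.9,   39.7,   41.1,   52.8]))
(array([276., 225.]), array([452.2, -41.5,  55.9,  56.3,  45. ]))
(array([169., 220.]), array([465.1, 233.2,  23.3,  52.2,   8.9]))
(array([352., 211.]), array([ 487.1, -237.4,   37.5,   39.1,   44.4]))
(array([332., 196.]), array([ 525.8, -186.8,   39.9,   41.3,   35.6]))
(array([314., 180.]), array([ 570.4, -142.4,   39.8,   41.3,   50.4]))
(array([210., 139.]), array([679.9, 131. , 318.2,   4.1,  88.6]))
(array([304., 115.]), array([ 742.7, -117.6,   41.1, 
[... 4326 characters left out ...]
[ 524.4, -358.2,   46.4,   45.8,   50.4]))
out (array([382., 184.]), array([ 557.8, -317.9,   46.3,   45.8,   50.4]))
out (array([366., 172.]), array([ 590.6, -278.3,   47.3,   45.9,   49.8]))
out (array([351., 159.]), array([ 624. , -238.1,   46.2,   46. ,   50.4]))
out (array([278., 140.]), array([676.6, -44.2,  27.3,  62. ,  33.1]))
out (array([239., 101.]), array([782.3,  66.7,  46. , 208.1,  10.7]))
out (array([239.,  67.]), array([883.3,  55.4, 173.7,   8.7,  89.7]))
out (array([373.,  61.]), array([ 895. , -291.3,   64.4,  314.9,   11.6]))
out (array([416.,  17.]), array([1023.4, -423.7,  529.7,  104.2,   89.5]))
out (array([83., 16.]), array([1027.9,  484.6,  483.3,  111.7,   89.5]))
```

Request:
{"method": "move_arm", "body": {"series": [[[0.0112, 0.0367, -0.0017, 0, 0, -0.1, 0.075], [0.0112, 0.0367, -0.0017, 0, 0, -0.1, 0.075], [0.0112, 0.0367, -0.0017, 0, 0, 0, 0.075], [0.0112, 0.0367, -0.0017, 0, 0, 0, 0.075], [0.0112, 0.0367, -0.0017, 0, 0, 0, 0.075], [0.0112, 0.0367, -0.0017, 0, 0, 0, 0.075], [0.0112, 0.0367, -0.0017, 0, 0, 0, 0.075], [0.0112, 0.0367, -0.0017, 0, 0, 0, 0.075], [0.0112, 0.0367, -0.0017, 0, 0, 0, 0.075], [0.0112, 0.0367, -0.0017, 0, 0, 0, 0.075], [0.0112, 0.0367, -0.0017, 0, 0, 0, 0.075], [0.0112, 0.0367, -0.0017, 0, 0, 0, 0.075]]], "newtons": 20}}

```text
clock: 1.35
position: [0.3179, -0.1029, 0.2222]
ee_rot: [0.0, 0.998, 0.062, 0.001]
contact_force: [0.8, 0.6, 1.0]
width: 0.0752
```

Request:
{"method": "move_arm", "body": {"series": [[[0.0112, 0.0367, -0.0017, -0.0074, 0.0606, 0, 0.075], [0.0112, 0.0367, -0.0017, -0.0074, 0.0606, 0, 0.075], [0.0112, 0.0367, -0.0017, -0.0074, 0.0606, 0, 0.075], [0.0112, 0.0367, -0.0017, -0.0074, 0.0606, 0, 0.075], [0.0112, 0.0367, -0.0017, -0.0074, 0.0606, 0, 0.075], [0.0112, 0.0367, -0.0017, -0.0074, 0.0606, 0, 0.075], [0.0112, 0.0367, -0.0017, -0.0074, 0.0606, 0, 0.075], [0.0112, 0.0367, -0.0017, -0.0074, 0.0606, 0, 0.075], [0.0112, 0.0367, -0.0017, -0.0074, 0.0606, 0, 0.075], [0.0112, 0.0367, -0.0017, -0.0074, 0.0606, 0, 0.075], [0.0112, 0.0367, -0.0017, 0, 0, 0, 0.075], [0.0112, 0.0367, -0.0017, 0, 0, 0, 0.075]]]}}

```text
clock: 2.35
position: [0.4532, 0.3378, 0.1999]
ee_rot: [0.018, 0.952, 0.059, -0.301]
contact_force: [-0.2, -0.3, 0.6]
width: 0.0752
```

```bash
cat >> h.py <<'E'
from scipy.spatial.transform import Rotation as Ro
def st():
    s=manip.get_state();q=s["ee_rot"]
    M=Ro.from_quat([q[1],q[2],q[3],q[0]]).as_matrix()
    print("t",round(s["clock"],2),"pos",(s["position"]*1000).round(1),"q",s["qpos"].round(2),"F",s["contact_force"].round(1),"w",round(s["width"]*1000,1))
    print(" toolx",M[:,0].round(3),"y",M[:,1].round(3),"z",M[:,2].round(3))
    return s,M
E
python3 - <<'E'
from h import *
st()
im=grab("top");s=grab("side")
for u,v in((171,163),(212.5,164),(254.5,165)): print(pix(im,u,v,.004)*1000)
g=cv2.cvtColor(im["color"],cv2.COLOR_RGB2GRAY)[150:176,150:275]
m=np.zeros((384,512),np.uint8);m[155:172,160:268]=(cv2.cvtColor(im["color"],cv2.COLOR_RGB2GRAY)[155:172,160:268]>110)
for q in quad(im,m,.004,5,700):print(q)
gs=cv2.cvtColor(s["color"],cv2.COLOR_RGB2GRAY)
c=(gs>110)
m=np.zeros((384,512),np.uint8);m[195:255,200:245]=c[195:255,200:245]
for q in quad(s,m,.004,3,300):print(q)
crop(im,95,125,295,275,4,"t_l2");crop(s,170,120,370,320,3,"s_c2")
E
```

```text
t 2.35 pos [453.2 337.8 199.9] q [0.41 0.6  1.24 0.17 1.89 1.86] F [-0.2 -0.3  0.6] w 75.2
 toolx [ 0.812  0.102 -0.575] y [ 0.124 -0.992 -0.001] z [-0.57  -0.07  -0.818]
[614.89358977 231.82040062   4.        ]
[612.06817942 122.60873729   4.        ]
[609.25355329  12.56730035   4.        ]
(array([254., 164.]), array([610.6,  13.9,  47.1,   2.7,  89.9]))
(array([212., 164.]), array([613.4, 122.6,  44.7,   2.7,  89.9]))
(array([170., 162.]), array([616.2, 233.2,  50.2,   2.7,  89.9]))
(array([209., 249.]), array([614.7, 234.7,  43.4,   6.7,  88.9]))
(array([232., 249.]), array([558.5, 203.9,  67.3,  64.5,  17.8]))
(array([242., 227.]), array([563.2, 117.7,  17.5, 103. ,  19.3]))
(array([201., 209.]), array([704.5,  80.3,   7.4,  44.8,   6. ]))
```

View pics/s_c2.png

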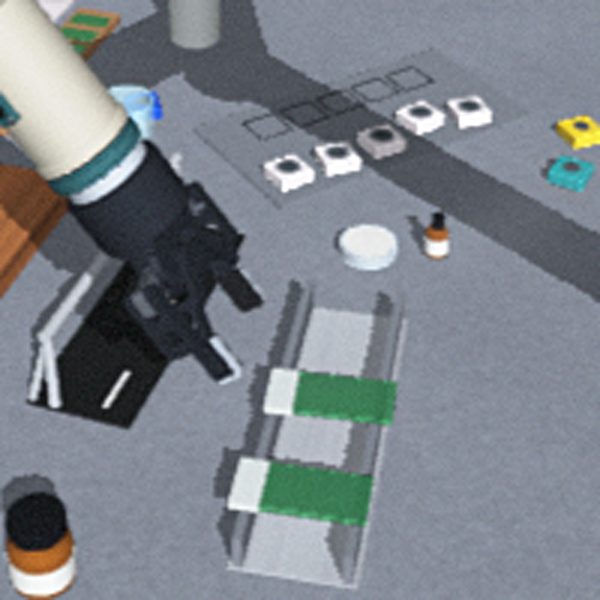

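View pics/t_l2.png

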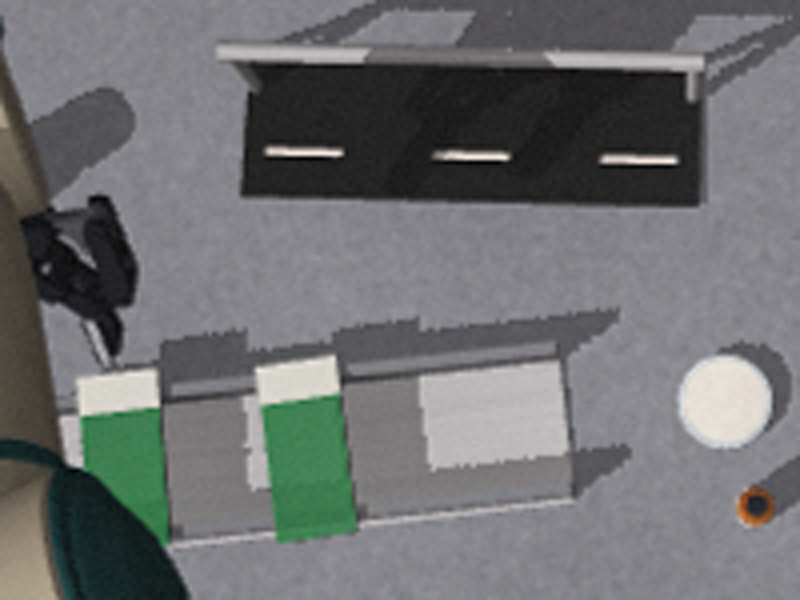

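Run:
```python
from h import *
s,M=st();p=s["position"]
for n in("top","side"):
    im=grab(n)
    tips=[p+M[:,2]*.011+M[:,1]*y for y in(-.0376,.0376)]
    c=im["color"].copy()
    for X in [p]+tips:
        u=proj(im,X);print(n,u);cv2.circle(c,tuple(np.round(u).astype(int)),1,(255,0,0),-1)
    u=proj(im,p).astype(int);im["color"]=c
    x0,y0=max(u[0]-60,0),max(u[1]-60,0)
    crop(im,x0,y0,x0+120,y0+120,4,"tcp_"+n)
a=cv2.imread("pics/tcp_top.png");b=cv2.imread("pics/tcp_side.png");cv2.imwrite("pics/tcp.png",cv2.resize(np.hstack([a,b]),(800,400)))
```

```text
t 2.45 pos [453.4 340.8 199.1] q [0.42 0.6  1.23 0.18 1.89 1.86] F [-0.2 -1.2 -1.4] w 74.5
 toolx [ 0.813  0.107 -0.573] y [ 0.128 -0.992 -0.005] z [-0.568 -0.069 -0.82 ]
top [101.70336474 215.26240834]
top [ 86.14578261 220.75872004]
top [120.36242269 216.44009128]
side [252.01052846 230.22413979]
side [251.5265079  244.91327585]
side [257.92810381 223.07721479]
```

View pics/tcp.png

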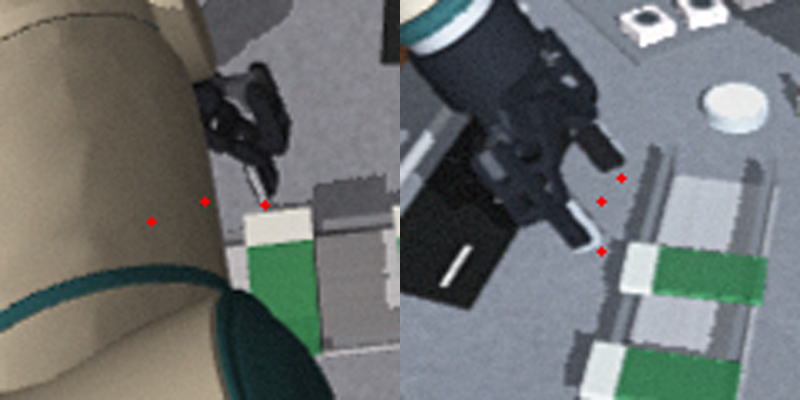

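Request:
{"method": "move_arm", "body": {"series": [[[0, 0, -0.026, 0, 0, 0, 0.075], [0, 0, -0.026, 0, 0, 0, 0.075], [0, 0, -0.026, 0, 0, 0, 0.075], [0, 0, -0.025, 0, 0, 0, 0.075], [-0.01, -0.001, -0.0145, 0, 0, 0, 0.075], [-0.01, -0.001, -0.0145, 0, 0, 0, 0.075], [-0.009, -0.001, -0.013, 0, 0, 0, 0.075], [-0.009, -0.001, -0.012, 0, 0, 0, 0.075], [0, 0, 0, 0, 0, 0, 0.075], [0, 0, 0, 0, 0, 0, 0.075]]]}}

```text
clock: 3.38
position: [0.4139, 0.3305, 0.0452]
ee_rot: [0.018, 0.952, 0.059, -0.3]
contact_force: [0.0, 0.2, 0.6]
width: 0.0751
```

Run:
```python
from h import *
st()
s=grab("side");crop(s,200,190,340,310,5,"g1")
```

```text
t 3.38 pos [413.9 330.5  45.2] q [0.43 0.68 1.5  0.17 1.55 1.82] F [0.  0.2 0.6] w 75.1
 toolx [ 0.813  0.101 -0.574] y [ 0.123 -0.992 -0.001] z [-0.57  -0.07  -0.819]
```

View pics/g1.png

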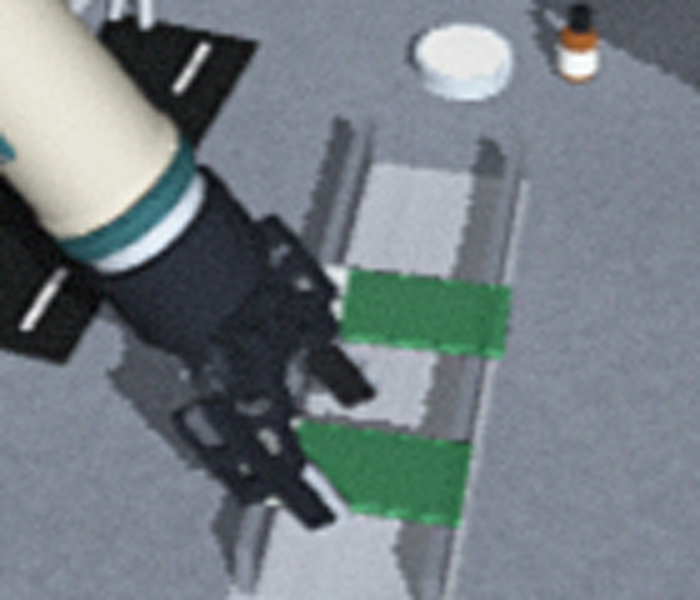

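Request:
{"method": "move_arm", "body": {"series": [[[-0.0045, 0.001, -0.007, 0, 0, 0, 0.075], [-0.0045, 0.001, -0.007, 0, 0, 0, 0.075], [0, 0, 0, 0, 0, 0, 0.065], [0, 0, 0, 0, 0, 0, 0.057], [0, 0, 0, 0, 0, 0, 0.054], [0, 0, 0, 0, 0, 0, 0.051], [0, 0, 0, 0, 0, 0, 0.048], [0, 0, 0, 0, 0, 0, 0.045], [0, 0, 0, 0, 0, 0, 0.045], [0, 0, 0, 0, 0, 0, 0.045]]], "newtons": 20}}

```text
clock: 4.27
position: [0.4056, 0.3338, 0.0308]
ee_rot: [0.018, 0.952, 0.06, -0.3]
contact_force: [1.0, -0.3, 2.9]
width: 0.0496
```

Run:
```python
from h import *
st()
s=grab("side");crop(s,200,190,340,310,5,"g2")
```

```text
t 4.27 pos [405.6 333.8  30.8] q [0.43 0.69 1.53 0.18 1.51 1.82] F [ 1.  -0.3  2.9] w 49.6
 toolx [ 0.813  0.103 -0.573] y [ 0.124 -0.992 -0.002] z [-0.569 -0.07  -0.82 ]
```

View pics/g2.png

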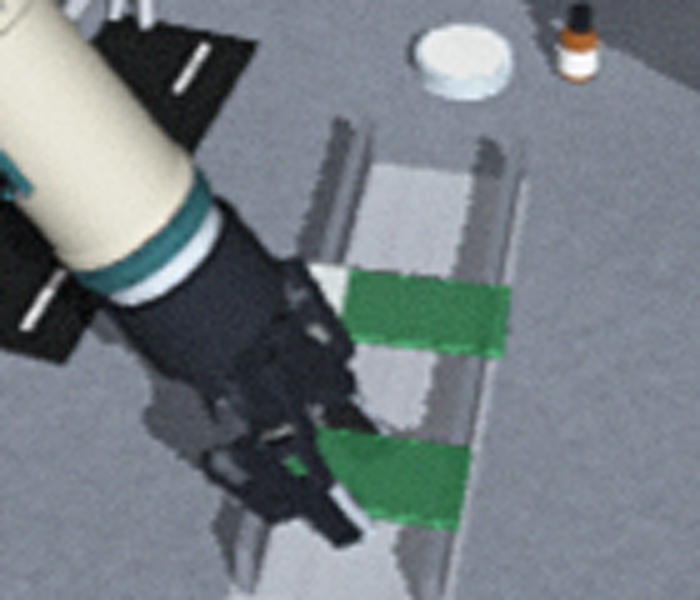

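Request:
{"method": "move_arm", "body": {"series": [[[0, 0, 0.012, 0, 0, 0, 0.045], [0, 0, 0.02, 0, 0, 0, 0.045], [0, 0, 0.025, 0, 0, 0, 0.045], [0, 0, 0.03, 0, 0, -0.05, 0.045], [0, 0, 0.03, 0, 0, -0.05, 0.045], [0, 0, 0.03, 0, 0, -0.048, 0.045]]]}}

```text
clock: 4.82
position: [0.4049, 0.3341, 0.1793]
ee_rot: [-0.005, 0.954, -0.012, -0.301]
contact_force: [0.7, 0.6, -0.7]
width: 0.0496
```

Request:
{"method": "move_arm", "body": {"series": [[[0.0183, -0.0176, -0.0026, -0.0024, -0.096, 0, 0.045], [0.0183, -0.0176, -0.0026, -0.0024, -0.096, 0, 0.045], [0.0183, -0.0176, -0.0026, -0.0024, -0.096, 0, 0.045], [0.0183, -0.0176, -0.0026, -0.0024, -0.096, 0, 0.045], [0.0183, -0.0176, -0.0026, -0.0024, -0.096, 0, 0.045], [0.0183, -0.0176, -0.0026, -0.0024, -0.096, 0, 0.045], [0.0183, -0.0176, -0.0026, -0.0024, -0.096, 0, 0.045], [0.0183, -0.0176, -0.0026, -0.0024, -0.096, 0, 0.045], [0.0183, -0.0176, -0.0026, -0.0024, -0.096, 0, 0.045], [0.0183, -0.0176, -0.0026, -0.0024, -0.096, 0, 0.045], [0.0183, -0.0176, -0.0026, -0.0024, -0.096, 0, 0.045], [0.0183, -0.0176, -0.0026, -0.0024, -0.096, 0, 0.045], [0, 0, 0, 0, 0, 0, 0.045], [0, 0, 0, 0, 0, 0, 0.045]]]}}

```text
clock: 5.98
position: [0.623, 0.1218, 0.1453]
ee_rot: [0.004, 0.964, -0.012, 0.266]
contact_force: [-0.8, 0.0, -0.6]
width: 0.0492
```

Run:
```python
from h import *
st()
s=grab("side");crop(s,160,140,320,280,5,"g3")
s=grab("top");crop(s,130,80,290,240,3,"g3t")
```

```text
t 5.98 pos [623.  121.8 145.3] q [ 0.13  0.24  1.96 -0.2   0.41  1.88] F [-0.8  0.  -0.6] w 49.2
 toolx [ 0.859 -0.021  0.512] y [-0.025 -1.     0.   ] z [ 0.512 -0.013 -0.859]
```

View pics/g3.png

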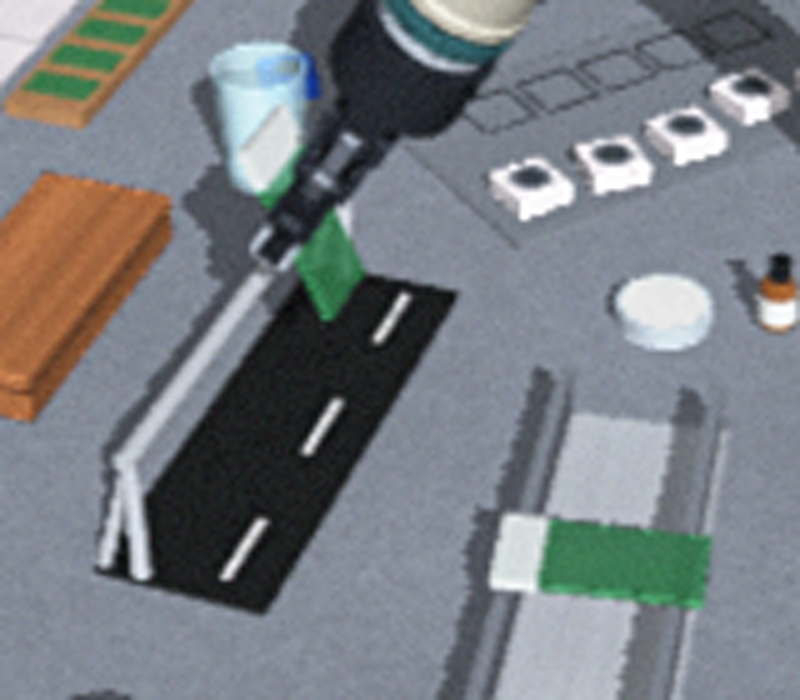

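View pics/g3t.png

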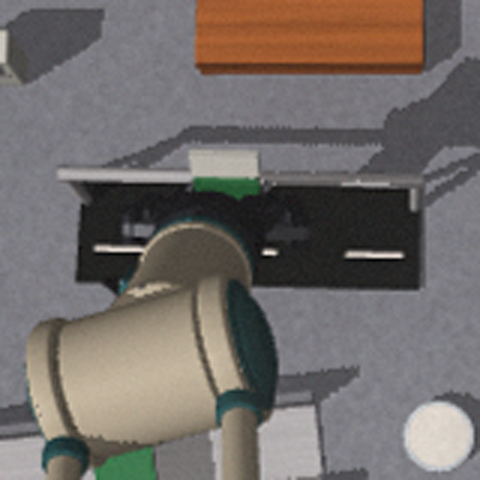

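Request:
{"method": "move_arm", "body": {"series": [[[0, 0, -0.02, 0, 0, 0, 0.045], [0, 0, -0.02, 0, 0, 0, 0.045], [0, 0, -0.02, 0, 0, 0, 0.045], [0, 0, -0.018, 0, 0, 0, 0.045], [0, 0, 0, 0, 0, 0, 0.045]]]}}

```text
clock: 6.5
position: [0.623, 0.1229, 0.0649]
ee_rot: [0.004, 0.964, -0.01, 0.264]
contact_force: [-1.2, -0.5, -1.6]
width: 0.0496
```

Run:
```python
from h import *
st()
s=grab("side");crop(s,160,140,320,280,5,"g4")
```

```text
t 6.5 pos [623.  122.9  64.9] q [ 0.13  0.36  2.06 -0.4   0.21  2.09] F [-1.2 -0.5 -1.6] w 49.6
 toolx [ 0.86  -0.018  0.51 ] y [-0.022 -1.     0.002] z [ 0.509 -0.013 -0.86 ]
```

View pics/g4.png

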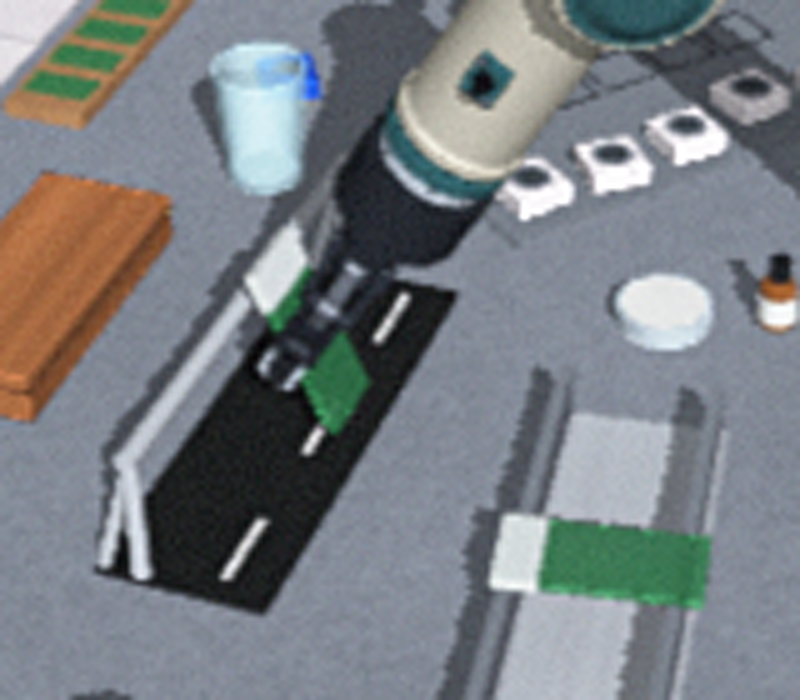

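Request:
{"method": "move_arm", "body": {"series": [[[0.005, 0, -0.003, 0, 0, 0, 0.045], [0.005, 0, -0.004, 0, 0, 0, 0.045], [0.005, 0, -0.004, 0, 0, 0, 0.045], [0, 0, 0, 0, 0, 0, 0.045]]]}}

```text
clock: 6.88
position: [0.6419, 0.1228, 0.058]
ee_rot: [0.003, 0.963, -0.011, 0.269]
contact_force: [-0.1, 0.2, -0.3]
width: 0.0496
```

```bash
cat >> h.py <<'E'
def leanchk(mark,z0=.0,tag="x",box=(160,140,320,280)):
    s=grab("side");c=s["color"].copy();s["color"]=c
    crop(s,*box,5,tag)
E
python3 - <<'E'
from h import *
s,M=st();p=s["position"]
# plate frame from tool: plate axes
Rp=M@Ro.from_euler('x',180,degrees=True).as_matrix().T@Ro.from_euler('y',-35,degrees=True).as_matrix()
# M=Rp*Ry35*Rx180  
Rp=M@Ro.from_euler('x',180,degrees=True).as_matrix()@Ro.from_euler('y',-35,degrees=True).as_matrix()
foot=p+Rp@np.array([-.050,0,.0052]);print("pred foot",foot*1000,"platex",Rp[:,0],"lean deg",np.degrees(np.arctan2(Rp[0,0],Rp[2,0])))
im=grab("side")
for w in(-.025,.025):
    print(proj(im,foot+Rp[:,1]*w),proj(im,foot+Rp[:,0]*.11+Rp[:,1]*w))
crop(im,200,170,260,250,9,"g5")
E
```

```text
t 6.88 pos [641.9 122.8  58. ] q [ 0.12  0.39  2.04 -0.41  0.19  2.1 ] F [-0.1  0.2 -0.3] w 49.6
 toolx [ 0.855 -0.02   0.518] y [-0.023 -1.     0.   ] z [ 0.518 -0.012 -0.856]
pred foot [616.96062534 123.38340093  14.38894272] platex [ 0.40377594 -0.00924025  0.91481124] lean deg 23.81552354650312
[226.02173149 215.81948838] [210.07291656 184.85439051]
[219.31992054 226.20507378] [202.64099335 194.68676464]
```

View pics/g5.png

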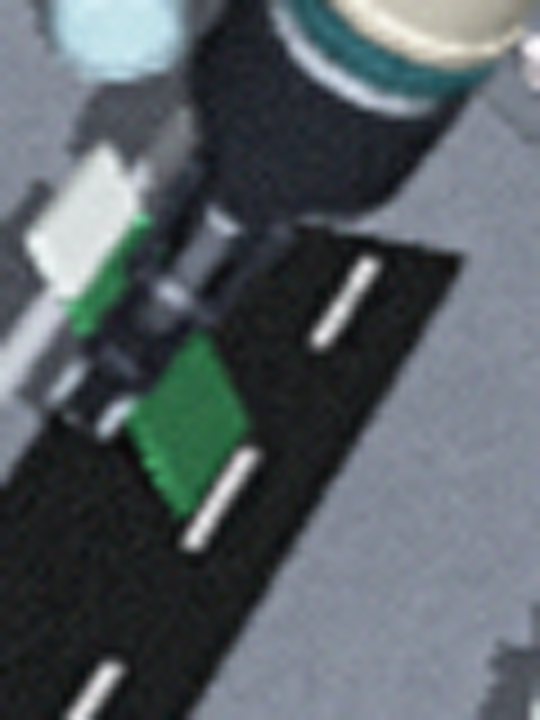

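```bash
cat >> h.py <<'E'
def plateR(M,tilt):
    return M@Ro.from_euler('x',180,degrees=True).as_matrix()@Ro.from_euler('y',-tilt,degrees=True).as_matrix()
def footpred(off,tilt,im):
    s,M=st();Rp=plateR(M,tilt);f=s["position"]+Rp@np.array(off)
    print("foot",(f*1000).round(1),"lean",np.degrees(np.arctan2(Rp[0,0],Rp[2,0])).round(2))
    for zz in(0,.006):
        for w in(-.025,.025):
            print(zz,"foot c",proj(im,f+Rp@[0,w,zz]).round(1),"top c",proj(im,f+Rp@[.11,w,zz]).round(1),"band",proj(im,f+Rp@[.086,w,zz]).round(1))
E
python3 - <<'E'
from h import *
im=grab("side")
footpred([-.050,0,.0052],35,im)
for y in(-25,25): print("mark end",proj(im,[.6127+.025*y/1000,.1226+y/1000,.004]).round(1))
E
```

```text
t 6.98 pos [640.5 122.6  57.7] q [ 0.12  0.39  2.04 -0.41  0.19  2.1 ] F [ 1.1 -0.7 -0.7] w 49.3
 toolx [ 0.856 -0.02   0.516] y [-0.023 -1.     0.   ] z [ 0.516 -0.012 -0.856]
foot [615.5 123.1  14.1] lean 23.91
0 foot c [226.5 215.9] top c [210.5 185. ] band [214.1 191.9]
0 foot c [219.8 226.3] top c [203.1 194.8] band [206.9 201.9]
0.006 foot c [228.2 215.7] top c [212.3 184.7] band [215.9 191.6]
0.006 foot c [221.6 226.1] top c [204.9 194.5] band [208.6 201.6]
mark end [227.6 218.7]
mark end [221.  229.1]
```

Request:
{"method": "move_arm", "body": {"series": [[[-0.001, 0, -0.003, 0, 0, 0, 0.045], [-0.001, 0, -0.003, 0, 0, 0, 0.045], [-0.001, 0, -0.001, 0, 0, 0, 0.045], [0, 0, 0, 0, 0, 0, 0.045], [0, 0, 0, 0, 0, 0, 0.045]]]}}

```text
clock: 7.4
position: [0.6366, 0.1226, 0.0501]
ee_rot: [0.003, 0.964, -0.011, 0.267]
contact_force: [-0.6, -0.1, -0.8]
width: 0.0495
```

Run:
```python
from h import *
im=grab("side")
footpred([-.050,0,.0052],35,im)
crop(im,200,170,260,250,9,"g6")
```

```text
t 7.45 pos [636.8 122.6  50.4] q [ 0.12  0.4   2.05 -0.47  0.17  2.16] F [ 0.6  0.2 -0.7] w 49.9
 toolx [ 0.857 -0.019  0.516] y [-0.023 -1.     0.   ] z [ 0.516 -0.012 -0.857]
foot [611.8 123.2   6.8] lean 23.95
0 foot c [227.8 218.1] top c [211.9 187.4] band [215.4 194.3]
0 foot c [221.2 228.6] top c [204.5 197.2] band [208.3 204.3]
0.006 foot c [229.5 217.9] top c [213.6 187. ] band [217.2 193.9]
0.006 foot c [222.9 228.3] top c [206.3 196.9] band [210. 204.]
```

View pics/g6.png

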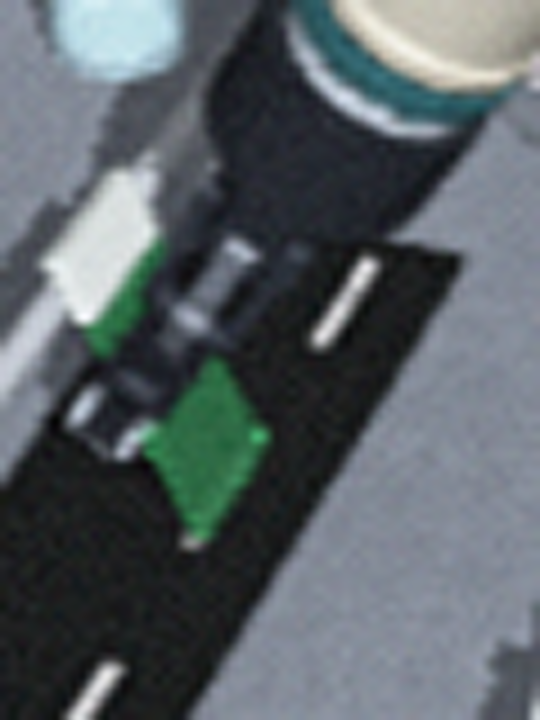

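Request:
{"method": "move_arm", "body": {"series": [[[0, 0, -0.001, 0, 0, 0, 0.045], [0, 0, -0.001, 0, 0, 0, 0.045], [0, 0, -0.001, 0, 0, 0, 0.045], [0, 0, 0, 0, 0, 0, 0.045]]]}}

```text
clock: 7.78
position: [0.6376, 0.1227, 0.048]
ee_rot: [0.003, 0.963, -0.011, 0.268]
contact_force: [-0.8, -0.4, 4.4]
width: 0.0491
```

Request:
{"method": "move_arm", "body": {"series": [[[0, 0, 0, 0, 0, 0, 0.045], [0, 0, 0, 0, 0, 0, 0.051], [0, 0, 0, 0, 0, 0, 0.053], [0, 0, 0, 0, 0, 0, 0.056], [0, 0, 0, 0, 0, 0, 0.06], [0, 0, 0, 0, 0, 0, 0.064], [0, 0, 0, 0, 0, 0, 0.068], [0, 0, 0, 0, 0, 0, 0.068]]]}}

```text
clock: 8.45
position: [0.6369, 0.1227, 0.0472]
ee_rot: [0.003, 0.963, -0.011, 0.268]
contact_force: [0.2, -0.3, -0.5]
width: 0.0677
```

Run:
```python
from h import *
st();im=grab("side")
crop(im,200,170,260,250,9,"g7")
```

```text
t 8.45 pos [636.9 122.7  47.2] q [ 0.12  0.41  2.05 -0.49  0.16  2.18] F [ 0.2 -0.3 -0.5] w 67.7
 toolx [ 0.857 -0.019  0.516] y [-0.023 -1.     0.   ] z [ 0.515 -0.012 -0.857]
```

View pics/g7.png

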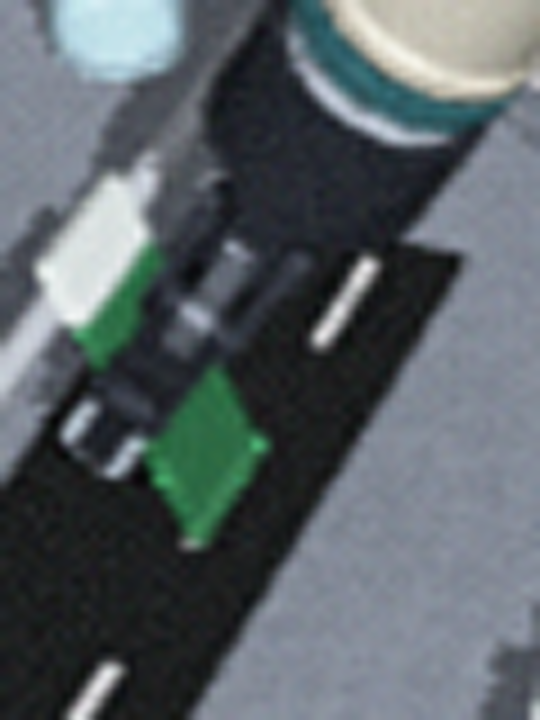

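Request:
{"method": "move_arm", "body": {"series": [[[-0.005, 0, 0.0085, 0, 0, 0, 0.068], [-0.0103, 0, 0.0171, 0, 0, 0, 0.068], [-0.0103, 0, 0.0171, 0, 0, 0, 0.068], [-0.0103, 0, 0.0171, 0, 0, 0, 0.068], [-0.0103, 0, 0.0171, 0, 0, 0, 0.068], [-0.0103, 0, 0.0171, 0, 0, 0, 0.075], [-0.0055, 0, 0.009, 0, 0, 0, 0.075]]]}}

```text
clock: 9.08
position: [0.5745, 0.1228, 0.1523]
ee_rot: [0.003, 0.963, -0.011, 0.269]
contact_force: [0.2, -0.2, 0.2]
width: 0.0749
```

Request:
{"method": "move_arm", "body": {"series": [[[-0.0093, 0.0087, -0.0017, 0.0028, 0.1105, 0, 0.075], [-0.0093, 0.0087, -0.0017, 0.0028, 0.1105, 0, 0.075], [-0.0093, 0.0087, -0.0017, 0.0028, 0.1105, 0, 0.075], [-0.0093, 0.0087, -0.0017, 0.0028, 0.1105, 0, 0.075], [-0.0093, 0.0087, -0.0017, 0.0028, 0.1105, 0, 0.075], [-0.0093, 0.0087, -0.0017, 0.0028, 0.1105, 0, 0.075], [-0.0093, 0.0087, -0.0017, 0.0028, 0.1105, 0, 0.075], [-0.0093, 0.0087, -0.0017, 0.0028, 0.1105, 0, 0.075], [-0.0093, 0.0087, -0.0017, 0.0028, 0.1105, 0, 0.075], [-0.0093, 0.0087, -0.0017, 0.0028, 0.1105, 0, 0.075], [-0.0093, 0.0087, -0.0017, 0.0028, 0.1105, 0, 0.075], [-0.0093, 0.0087, -0.0017, 0.0028, 0.1105, 0, 0.075], [0, 0, 0, 0, 0, 0.09, 0.075], [0, 0, 0, 0, 0, 0.09, 0.075], [0, 0, 0, 0, 0, 0, 0.075], [0, 0, 0, 0, 0, 0, 0.075]]]}}

```text
clock: 10.42
position: [0.4633, 0.2277, 0.1291]
ee_rot: [0.029, 0.921, 0.072, -0.381]
contact_force: [0.8, 0.1, 0.6]
width: 0.0751
```

Run:
```python
from h import *
s,M=st();im=grab("side");t=grab("top")
print("tilt",np.degrees(np.arctan2(-M[0,2]*.988-M[1,2]*.155,-M[2,2])),"yaw",np.degrees(np.arctan2(M[0,1],-M[1,1])))
H=hsv(t);g=(H[...,0]>50)&(H[...,0]<80)&(H[...,1]>120)
for q in quad(t,g,.042,100): print(q)
crop(im,180,150,320,270,5,"g8");crop(t,100,100,290,270,4,"g8t")
```

```text
t 10.42 pos [463.3 227.7 129.1] q [0.27 0.7  1.33 0.08 1.89 1.68] F [0.8 0.1 0.6] w 75.1
 toolx [ 0.699  0.111 -0.707] y [ 0.155 -0.988 -0.002] z [-0.698 -0.108 -0.708]
tilt 44.96556249289841 yaw 8.895881224576643
(array([211., 155.]), array([626.9, 124.2,  54.6,  52.4,  89.9]))
(array([318.,  52.]), array([ 906.4, -155.7,   18.4,   42.4,   88.9]))
(array([408.,  51.]), array([ 906.2, -389.7,   20.8,   45.5,   87.1]))
(array([393.,  50.]), array([ 907.9, -350.8,   21.1,   42. ,   89.6]))
(array([363.,  51.]), array([ 907. , -272.6,   21. ,   44.9,   89.6]))
(array([348.,  51.]), array([ 907.3, -233.6,   21. ,   44.9,   89.6]))
```

View pics/g8.png

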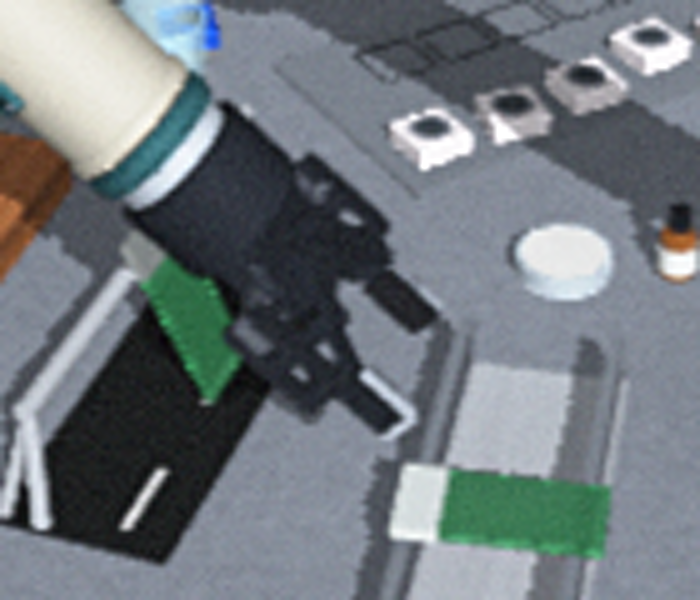

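View pics/g8t.png

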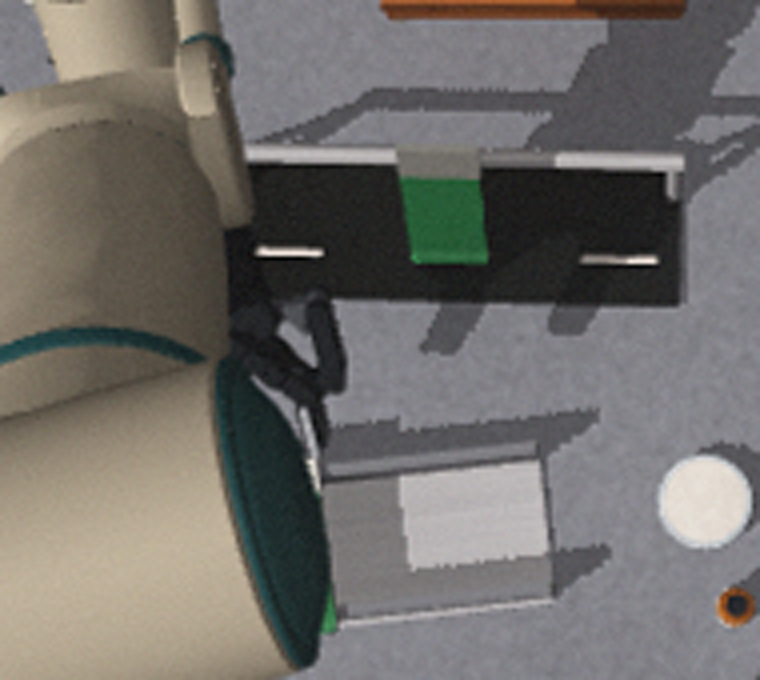

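Request:
{"method": "move_arm", "body": {"series": [[[0, 0, -0.015, 0, 0, 0, 0.075], [0, 0, -0.015, 0, 0, 0, 0.075], [-0.0105, -0.0016, -0.0106, 0, 0, 0, 0.075], [-0.0105, -0.0016, -0.0106, 0, 0, 0, 0.075], [-0.0105, -0.0016, -0.0106, 0, 0, 0, 0.075], [-0.0105, -0.0016, -0.0106, 0, 0, 0, 0.075], [-0.0105, -0.0016, -0.0106, 0, 0, 0, 0.075], [-0.006, -0.001, -0.006, 0, 0, 0, 0.075], [0, 0, 0, 0, 0, 0, 0.075], [0, 0, 0, 0, 0, 0, 0.075]]]}}

```text
clock: 11.35
position: [0.4051, 0.2177, 0.0413]
ee_rot: [0.028, 0.921, 0.072, -0.381]
contact_force: [0.0, 0.0, -0.0]
width: 0.0749
```

Run:
```python
from h import *
s,M=st();im=grab("side");t=grab("top")
crop(im,200,170,320,270,6,"g9")
```

```text
t 11.35 pos [405.1 217.7  41.3] q [0.27 0.72 1.56 0.09 1.65 1.66] F [ 0.  0. -0.] w 74.9
 toolx [ 0.699  0.11  -0.706] y [ 0.154 -0.988 -0.002] z [-0.698 -0.107 -0.708]
```

View pics/g9.png

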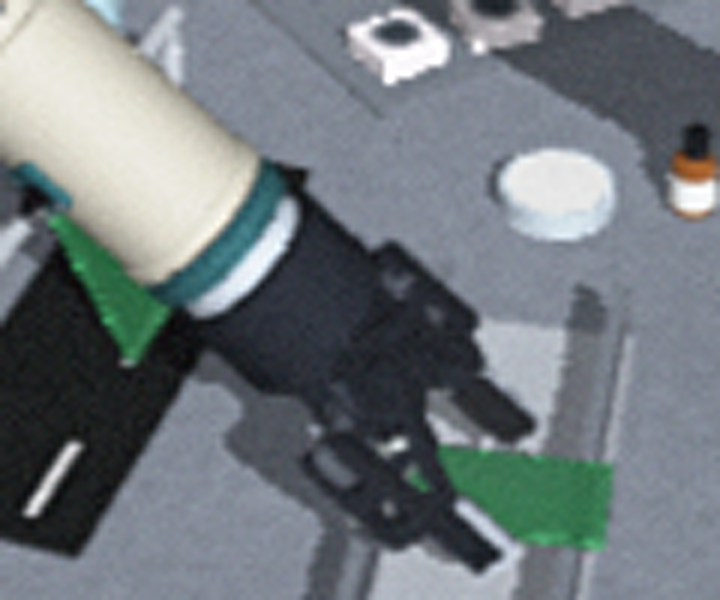

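Request:
{"method": "move_arm", "body": {"series": [[[-0.003, 0, -0.003, 0, 0, 0, 0.075], [-0.0025, 0, -0.003, 0, 0, 0, 0.075], [0, 0, 0, 0, 0, 0, 0.065], [0, 0, 0, 0, 0, 0, 0.057], [0, 0, 0, 0, 0, 0, 0.054], [0, 0, 0, 0, 0, 0, 0.051], [0, 0, 0, 0, 0, 0, 0.048], [0, 0, 0, 0, 0, 0, 0.045], [0, 0, 0, 0, 0, 0, 0.045], [0, 0, 0, 0, 0, 0, 0.045]]], "newtons": 20}}

```text
clock: 12.28
position: [0.3995, 0.2179, 0.0351]
ee_rot: [0.029, 0.921, 0.072, -0.381]
contact_force: [0.9, -1.5, 2.7]
width: 0.0494
```

Run:
```python
from h import *
s,M=st();im=grab("side");t=grab("top")
crop(im,200,170,320,270,6,"g10")
```

```text
t 12.28 pos [399.5 217.9  35.1] q [0.28 0.72 1.57 0.09 1.63 1.66] F [ 0.9 -1.5  2.7] w 49.4
 toolx [ 0.699  0.111 -0.706] y [ 0.155 -0.988 -0.002] z [-0.698 -0.108 -0.708]
```

View pics/g10.png

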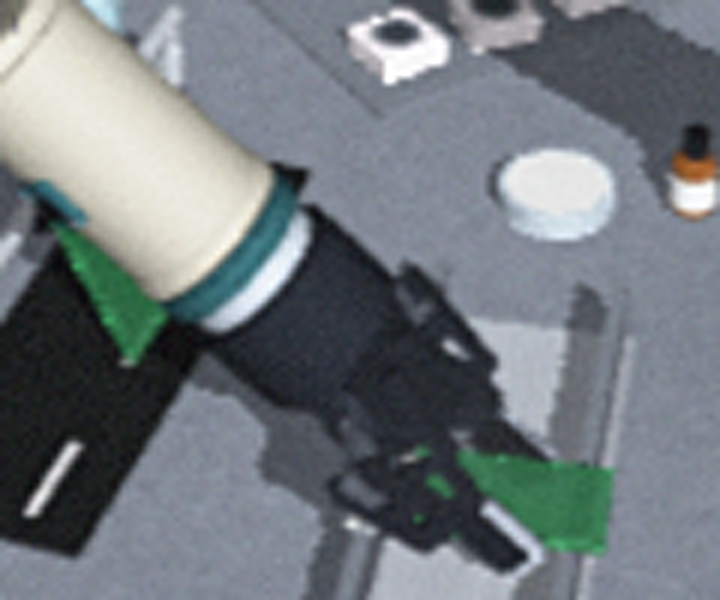

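Request:
{"method": "move_arm", "body": {"series": [[[0, 0, 0.012, 0, 0, 0, 0.045], [0, 0, 0.02, 0, 0, 0, 0.045], [0, 0, 0.025, 0, 0, 0, 0.045], [0, 0, 0.03, 0, 0, -0.06, 0.045], [0, 0, 0.03, 0, 0, -0.06, 0.045], [0, 0, 0.03, 0, 0, -0.06, 0.045]]]}}

```text
clock: 12.88
position: [0.399, 0.2186, 0.1836]
ee_rot: [-0.007, 0.924, -0.012, -0.382]
contact_force: [0.6, 1.2, -0.3]
width: 0.0491
```

Request:
{"method": "move_arm", "body": {"series": [[[0.0182, 0.0012, -0.0025, -0.0024, -0.096, 0, 0.045], [0.0182, 0.0012, -0.0025, -0.0024, -0.096, 0, 0.045], [0.0182, 0.0012, -0.0025, -0.0024, -0.096, 0, 0.045], [0.0182, 0.0012, -0.0025, -0.0024, -0.096, 0, 0.045], [0.0182, 0.0012, -0.0025, -0.0024, -0.096, 0, 0.045], [0.0182, 0.0012, -0.0025, -0.0024, -0.096, 0, 0.045], [0.0182, 0.0012, -0.0025, -0.0024, -0.096, 0, 0.045], [0.0182, 0.0012, -0.0025, -0.0024, -0.096, 0, 0.045], [0.0182, 0.0012, -0.0025, -0.0024, -0.096, 0, 0.045], [0.0182, 0.0012, -0.0025, -0.0024, -0.096, 0, 0.045], [0.0182, 0.0012, -0.0025, -0.0024, -0.096, 0, 0.045], [0.0182, 0.0012, -0.0025, -0.0024, -0.096, 0, 0.045], [0, 0, 0, 0, 0, 0, 0.045], [0, 0, 0, 0, 0, 0, 0.045]]]}}

```text
clock: 14.05
position: [0.6156, 0.2324, 0.1513]
ee_rot: [0.002, 0.983, -0.011, 0.181]
contact_force: [-0.3, 0.0, -0.7]
width: 0.0495
```

Run:
```python
from h import *
im=grab("side");footpred([-.0355,0,.0009],45,im)
crop(im,160,140,320,280,5,"g11")
```

```text
t 14.1 pos [616.6 232.5 151.9] q [ 0.32  0.32  1.75 -0.18  0.74  2.02] F [ 0.6  0.5 -1.2] w 49.4
 toolx [ 0.934 -0.021  0.357] y [-0.023 -1.    -0.   ] z [ 0.357 -0.008 -0.934]
foot [601.3 232.8 119.9] lean 24.1
0 foot c [214.9 210.4] top c [196.2 175.3] band [200.4 183.2]
0 foot c [206.9 222. ] top c [187.3 186.1] band [191.8 194.2]
0.006 foot c [216.8 210.1] top c [198.2 174.9] band [202.3 182.8]
0.006 foot c [208.9 221.7] top c [189.3 185.7] band [193.7 193.8]
```

View pics/g11.png

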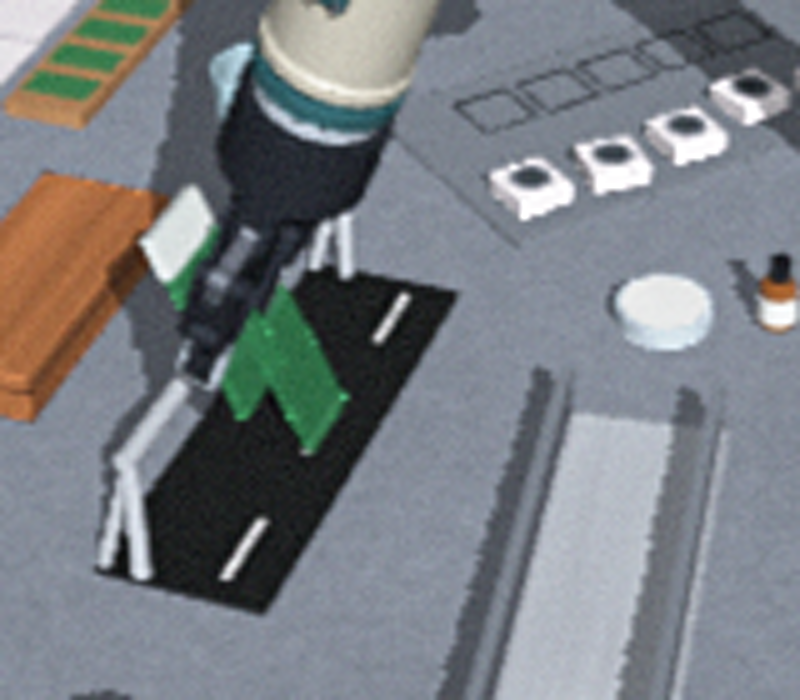

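Request:
{"method": "move_arm", "body": {"series": [[[0, 0, -0.02, 0, 0, 0, 0.045], [0, 0, -0.02, 0, 0, 0, 0.045], [0, 0, -0.02, 0, 0, 0, 0.045], [0.003, 0, -0.018, 0, 0, 0, 0.045], [0.004, 0, -0.013, 0, 0, 0, 0.045], [0.004, 0, -0.01, 0, 0, 0, 0.045], [0.003, 0, -0.006, 0, 0, 0, 0.045], [0, 0, 0, 0, 0, 0, 0.045], [0, 0, 0, 0, 0, 0, 0.045]]]}}

```text
clock: 14.85
position: [0.6323, 0.2324, 0.0452]
ee_rot: [0.002, 0.983, -0.011, 0.183]
contact_force: [0.0, 0.2, -1.6]
width: 0.0498
```

Run:
```python
from h import *
im=grab("side");footpred([-.0355,0,.0009],45,im)
crop(im,180,190,240,270,9,"g12")
```

```text
t 14.9 pos [632.4 232.5  45.7] q [ 0.31  0.46  1.84 -0.25  0.5   2.1 ] F [-0.5 -0.3 -0.3] w 49.4
 toolx [ 0.933 -0.022  0.36 ] y [-0.023 -1.    -0.001] z [ 0.36  -0.008 -0.933]
foot [617.2 232.9  13.6] lean 23.86
0 foot c [211.6 239.8] top c [194.  207.6] band [197.9 214.8]
0 foot c [204.  251.6] top c [185.5 218.8] band [189.6 226.2]
0.006 foot c [213.4 239.5] top c [195.8 207.3] band [199.7 214.5]
0.006 foot c [205.8 251.4] top c [187.3 218.5] band [191.5 225.9]
```

View pics/g12.png

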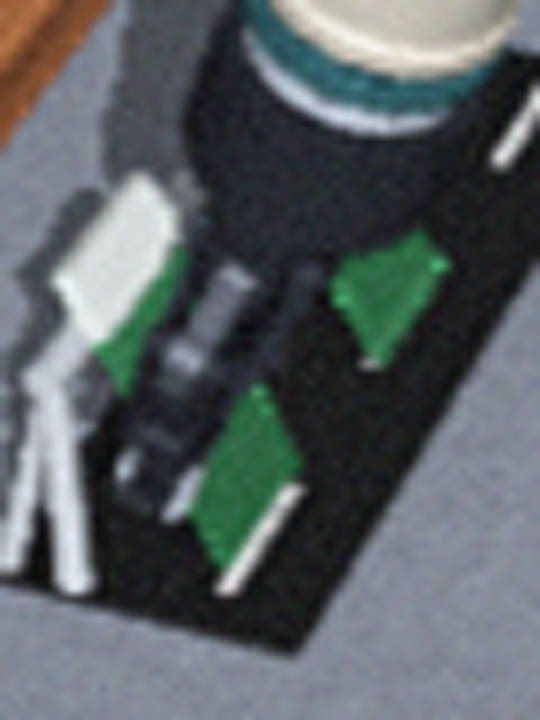

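Request:
{"method": "move_arm", "body": {"series": [[[-0.001, 0, -0.003, 0, 0, 0, 0.045], [-0.001, 0, -0.003, 0, 0, 0, 0.045], [-0.001, 0, -0.001, 0, 0, 0, 0.045], [0, 0, 0, 0, 0, 0, 0.045], [0, 0, 0, 0, 0, 0, 0.045]]]}}

```text
clock: 15.32
position: [0.6285, 0.2324, 0.038]
ee_rot: [0.002, 0.983, -0.011, 0.183]
contact_force: [-0.3, -0.2, -0.6]
width: 0.0499
```

Run:
```python
from h import *
im=grab("side");footpred([-.0355,0,.0009],45,im)
crop(im,180,190,240,270,9,"g13")
```

```text
t 15.37 pos [628.7 232.5  38.1] q [ 0.31  0.47  1.86 -0.26  0.48  2.11] F [ 0.1  0.1 -1.4] w 49.7
 toolx [ 0.933 -0.021  0.36 ] y [-0.022 -1.    -0.   ] z [ 0.36  -0.008 -0.933]
foot [613.5 232.9   6. ] lean 23.91
0 foot c [213.  242.1] top c [195.5 210.1] band [199.4 217.3]
0 foot c [205.5 254. ] top c [187.1 221.4] band [191.2 228.7]
0.006 foot c [214.8 241.9] top c [197.3 209.8] band [201.2 217. ]
0.006 foot c [207.3 253.8] top c [188.9 221.1] band [193.  228.5]
```

View pics/g13.png

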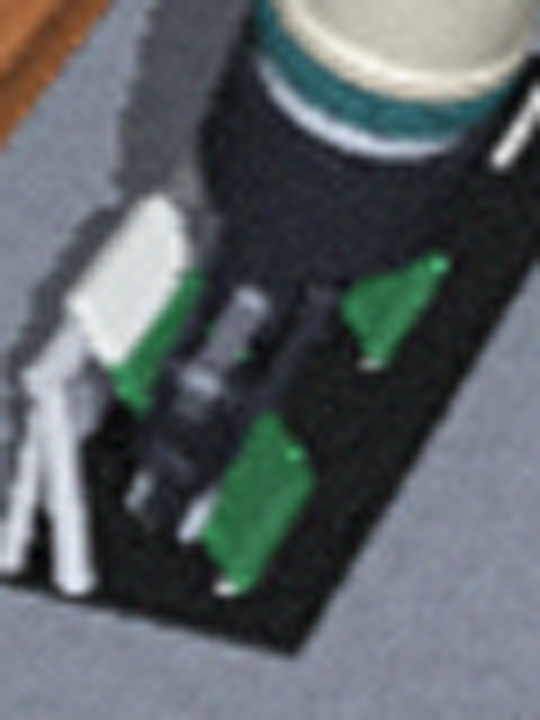

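Request:
{"method": "move_arm", "body": {"series": [[[0, 0, -0.001, 0, 0, 0, 0.045], [0, 0, -0.001, 0, 0, 0, 0.045], [0, 0, -0.0005, 0, 0, 0, 0.045], [0, 0, 0, 0, 0, 0, 0.045]]]}}

```text
clock: 15.7
position: [0.6296, 0.2327, 0.037]
ee_rot: [0.002, 0.983, -0.011, 0.184]
contact_force: [-3.0, -0.6, 6.8]
width: 0.0494
```

Request:
{"method": "move_arm", "body": {"series": [[[0, 0, 0, 0, 0, 0, 0.05], [0, 0, 0, 0, 0, 0, 0.051], [0, 0, 0, 0, 0, 0, 0.053], [0, 0, 0, 0, 0, 0, 0.055], [0, 0, 0, 0, 0, 0, 0.058], [0, 0, 0, 0, 0, 0, 0.061], [0, 0, 0, 0, 0, 0, 0.061], [0, 0, 0, 0, 0, 0, 0.061]]]}}

```text
clock: 16.37
position: [0.6286, 0.2324, 0.0353]
ee_rot: [0.002, 0.983, -0.011, 0.183]
contact_force: [-0.6, -0.3, 1.0]
width: 0.0611
```

Run:
```python
from h import *
st();im=grab("side")
crop(im,180,190,240,270,9,"g14")
```

```text
t 16.37 pos [628.6 232.4  35.3] q [ 0.31  0.47  1.86 -0.26  0.48  2.12] F [-0.6 -0.3  1. ] w 61.1
 toolx [ 0.933 -0.021  0.359] y [-0.023 -1.    -0.   ] z [ 0.359 -0.008 -0.933]
```

View pics/g14.png

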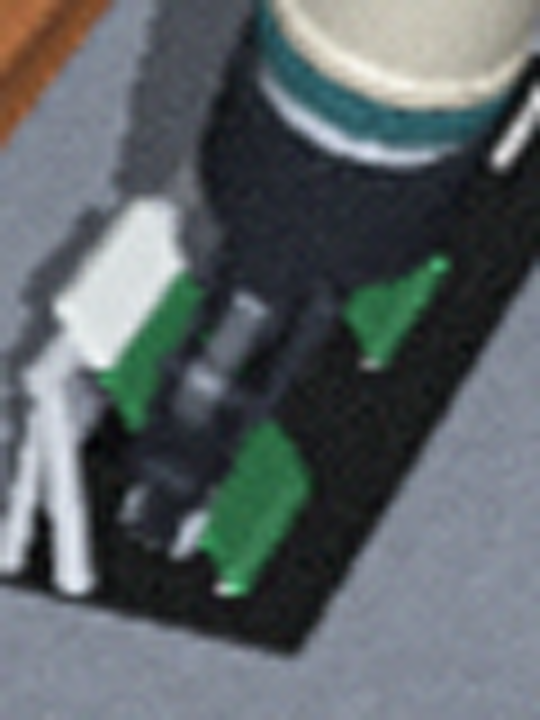

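Request:
{"method": "move_arm", "body": {"series": [[[-0.0035, 0, 0.0093, 0, 0, 0, 0.061], [-0.0072, 0, 0.0187, 0, 0, 0, 0.061], [-0.0072, 0, 0.0187, 0, 0, 0, 0.061], [-0.0072, 0, 0.0187, 0, 0, 0, 0.061], [-0.0072, 0, 0.0187, 0, 0, 0, 0.061], [-0.0072, 0, 0.0187, 0, 0, 0, 0.061], [-0.0072, 0, 0.0187, 0, 0, 0, 0.061], [-0.018, -0.023, 0.01, 0.0023, 0.0916, 0, 0.07], [-0.018, -0.023, 0.01, 0.0023, 0.0916, 0, 0.07], [-0.018, -0.023, 0.01, 0.0023, 0.0916, 0, 0.07], [-0.018, -0.023, 0.01, 0.0023, 0.0916, 0, 0.07], [-0.018, -0.023, 0.01, 0, 0, 0.113, 0.07], [-0.018, -0.023, 0.01, 0, 0, 0.113, 0.07], [-0.018, -0.023, 0.01, 0, 0, 0.113, 0.07], [-0.018, -0.023, 0.01, 0, 0, 0.113, 0.07], [-0.018, -0.023, 0, 0, 0, 0.113, 0.07], [-0.018, -0.023, 0, 0, 0, 0.113, 0.07], [0, 0, 0, 0, 0, 0.113, 0.07], [0, 0, 0, 0, 0, 0.113, 0.07], [0, 0, 0, 0, 0, 0, 0.07]]]}}

```text
clock: 18.08
position: [0.4015, 0.0021, 0.2377]
ee_rot: [-0.0, 0.904, 0.427, 0.001]
contact_force: [0.3, 0.3, 0.2]
width: 0.0698
```

Run:
```python
from h import *
st();im=grab("side");t=grab("top")
crop(im,170,120,370,280,4,"g15");crop(t,130,110,450,270,2.5,"g15t")
t2=dict(t);crop(t2,150,130,275,180,6,"g15r")
```

```text
t 18.08 pos [401.5   2.1 237.7] q [-0.17  0.01  1.84  0.    1.29  0.52] F [0.3 0.3 0.2] w 69.8
 toolx [0.636 0.772 0.002] y [ 0.772 -0.636  0.   ] z [ 0.002  0.002 -1.   ]
```

View pics/g15.png

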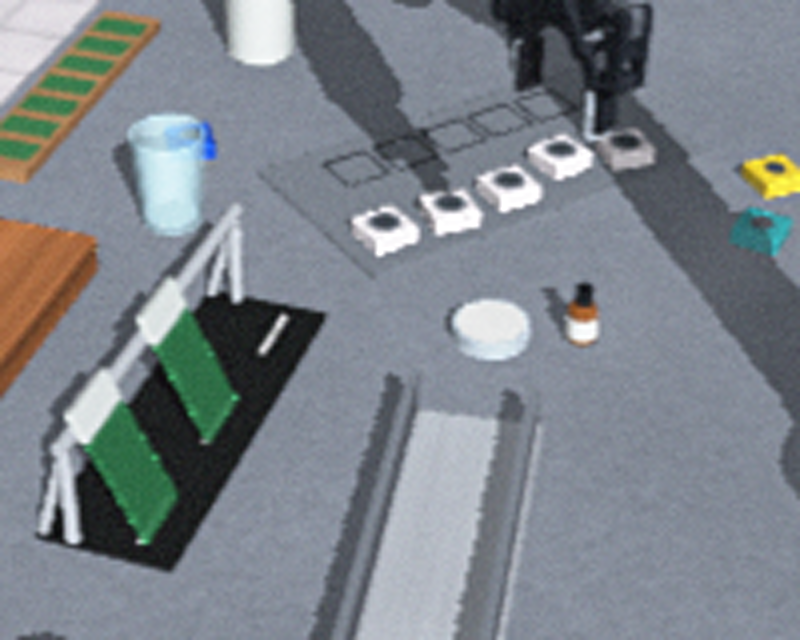

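View pics/g15t.png

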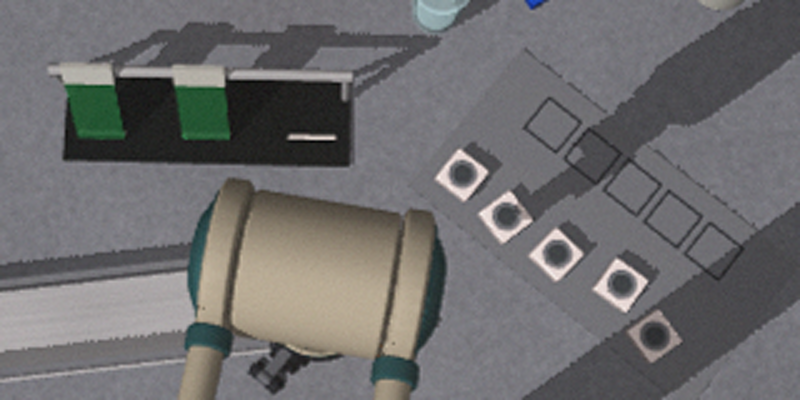

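View pics/g15r.png

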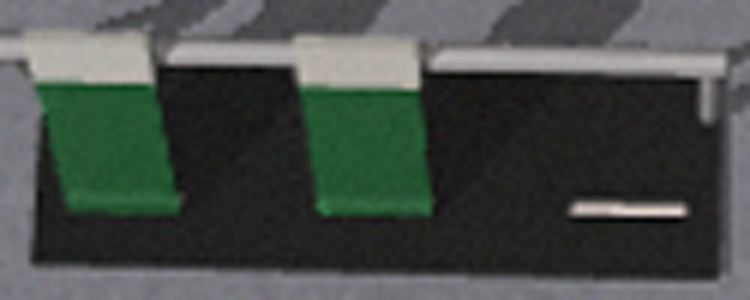

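Run:
```python
from h import *
t=grab("top");H=hsv(t);g=((H[...,0]>50)&(H[...,0]<80)&(H[...,1]>120)).astype(np.uint8)
g[:130]=0;g[185:]=0;g[:,275:]=0
cs,_=cv2.findContours(g,cv2.RETR_EXTERNAL,cv2.CHAIN_APPROX_NONE)
for c in cs:
    if cv2.contourArea(c)<50: continue
    P=c[:,0,:]; b=P[:,1].max()
    for r in (b,b-1): 
        xs=P[P[:,1]==r][:,0];print("row",r,xs.min(),xs.max(),end=' ')
    l,r=P[P[:,1]>=b-1][:,0].min(),P[P[:,1]>=b-1][:,0].max()
    q=pix(t,(l+r)/2,b+.5,.0065)*1000
    print("topface foot edge",q.round(1),"-> foot x",(q[0]+6*np.cos(np.radians(25))).round(1), "width",(pix(t,l-.5,b,.0065)-pix(t,r+.5,b,.0065))[1]*1000)
gr=cv2.cvtColor(t["color"],cv2.COLOR_RGB2GRAY)
m=np.zeros((384,512),np.uint8);m[155:172,240:268]=gr[155:172,240:268]>90
for q in quad(t,m,.004,5,700):print(q)
print(gr[160:168,250:258])
# dishes
v=((H[...,1]<60)&(H[...,2]>120)).astype(np.uint8)
v[:165]=0;v[260:]=0;v[:,:300]=0;v[:,410:]=0
v=cv2.morphologyEx(v,cv2.MORPH_OPEN,np.ones((3,3)))
for q in quad(t,v,.019,60,700): print(q)
```

```text
row 165 204 221 row 164 203 221 topface foot edge [607.5 123.6   6.5] -> foot x 612.9 width 49.7511414285363
row 165 168 179 row 164 161 179 topface foot edge [607.6 233.7   6.5] -> foot x 613.0 width 49.93578431232773
(array([254., 165.]), array([610.6,  12.6,  49.7,   2.7,  89.9]))
[[ 36  32  30  39  40  28  35  32]
 [ 31  35  33  35  34  31  34  32]
 [ 28  30  26  30  28  30  29  27]
 [ 81  76  77  74  54  54  54  55]
 [179 178 184 180 154 154 153 156]
 [155 165 190 197 207 211 209 208]
 [ 22  25  16  23  18  17  15  21]
 [ 34  30  32  29  31  33  29  29]]
(array([377., 223.]), array([ 454. , -297.4,   41.4,   45.3,   52.8]))
(array([352., 212.]), array([ 484. , -233.2,   40.6,   45.8,   44.3]))
(array([331., 196.]), array([ 523.2, -183.2,   41.5,   44.6,   36.1]))
(array([314., 180.]), array([ 567.1, -139.6,   41.6,   44.4,   52. ]))
```

```bash
cat >> h.py <<'E'
def dishes(t):
    H=hsv(t);roi=np.zeros((384,512),np.uint8)
    pts=np.array([proj(t,[*p,.003]) for p in BOARD]).round().astype(np.int32)
    cv2.fillPoly(roi,[pts],1)
    V=H[...,2].astype(np.uint8)
    # warm white / shadowed white: R>B clearly relative to bluish board
    C=t["color"].astype(int);v=((C[...,0]-C[...,2]>4)&(C[...,0]>75)&(H[...,1]<90)).astype(np.uint8)*roi
    v=cv2.morphologyEx(v,cv2.MORPH_CLOSE,np.ones((3,3)))
    v=cv2.morphologyEx(v,cv2.MORPH_OPEN,np.ones((3,3)))
    out=[]
    cs,hier=cv2.findContours(v,cv2.RETR_CCOMP,cv2.CHAIN_APPROX_NONE)
    for i,c in enumerate(cs):
        if hier[0][i][3]>=0 or cv2.contourArea(c)<100: continue
        P=np.array([pix(t,*p,.019)[:2] for p in c[:,0,:]])*1000
        r=cv2.minAreaRect(P.astype(np.float32))
        w=None
        j=hier[0][i][2]
        if j>=0:
            while hier[0][j][0]>=0 and cv2.contourArea(cs[j])<20: j=hier[0][j][0]
            m=cv2.moments(cs[j])
            if m["m00"]>0: w=(pix(t,m["m10"]/m["m00"],m["m01"]/m["m00"],.019)[:2]*1000).round(1)
        out.append((c[:,0].mean(0).round(0),np.round(r[0],1),np.round(r[1],1),round(r[2],1),w))
    return out
S0=np.array([491.2,-398.2]);ST=np.array([33.2,40.0])
SP=[S0+ST*i for i in range(5)]
bx=np.array([.6386,.7695]);by=np.array([-.7695,.6386])
BC=SP[2]/1000+by*.05
BOARD=[BC+bx*a*.2+by*b*.115 for a,b in((1,1),(1,-1),(-1,-1),(-1,1))]
E
python3 - <<'E'
from h import *
t=grab("top")
for d in dishes(t): print(d)
print(BC,[s.round(1) for s in SP])
E
```

```text
[ 0.519125 -0.28627 ] [array([ 491.2, -398.2]), array([ 524.4, -358.2]), array([ 557.6, -318.2]), array([ 590.8, -278.2]), array([ 624. , -238.2])]
```

Run:
```python
from h import *
t=grab("top");C=t["color"]
for u,v in((378,213),(372,220),(378,223),(392,235),(386,240),(340,180),(430,190),(392,244),(400,262)): print((u,v),C[v,u])
```

```text
(378, 213) [90 84 89]
(372, 220) [237 221 216]
(378, 223) [66 69 70]
(392, 235) [159 147 145]
(386, 240) [142 133 130]
(340, 180) [115 116 118]
(430, 190) [119 119 125]
(392, 244) [48 52 52]
(400, 262) [76 73 77]
```

```bash
python3 - <<'E'
from h import *
t=grab("top")
pts=np.array([proj(t,[*p,.003]) for p in BOARD]);print(pts)
C=t["color"].astype(int);v=((C[...,0]-C[...,2]>4)&(C[...,0]>75)).astype(np.uint8);print(v.sum(), v[200:260,360:410].sum())
E
sed -i 's/    cs,hier=cv2.findContours(v,/    cs,hier=cv2.findContours(v.copy(),/' h.py
```

```text
[[282.01032071 184.20665092]
 [336.99079082 118.54485898]
 [460.91092896 214.42498027]
 [406.42930516 284.9540647 ]]
40507 383
```

```bash
sed -i '/MORPH_OPEN,np.ones((3,3)))$/{/^    v=cv2.morph/d}' h.py
python3 - <<'E'
from h import *
t=grab("top")
for d in dishes(t): print(d)
E
```

```text
(array([391., 244.]), array([ 403.3, -328.1]), array([40.9, 44.2]), 34.9, array([ 403.8, -329.9]))
(array([378., 224.]), array([ 454.9, -298. ]), array([41.8, 43.6]), 52.2, array([ 455.6, -299.3]))
(array([352., 211.]), array([ 485.2, -234.4]), array([40.8, 41.9]), 43.9, array([ 486.4, -236. ]))
(array([332., 196.]), array([ 524. , -184.4]), array([41. , 43.2]), 36.9, array([ 524.8, -185.6]))
(array([314., 180.]), array([ 567.5, -140.7]), array([41.1, 43.7]), 51.1, array([ 568.1, -141.7]))
```

Request:
{"method": "move_arm", "body": {"series": [[[0.0002, -0.0331, -0.013, 0, 0, -0.068, 0.06], [0.0002, -0.0331, -0.013, 0, 0, -0.068, 0.06], [0.0002, -0.0331, -0.013, 0, 0, -0.068, 0.06], [0.0002, -0.0331, -0.013, 0, 0, -0.068, 0.06], [0.0002, -0.0331, -0.013, 0, 0, 0, 0.06], [0.0002, -0.0331, -0.013, 0, 0, 0, 0.06], [0.0002, -0.0331, -0.013, 0, 0, 0, 0.06], [0.0002, -0.0331, -0.013, 0, 0, 0, 0.06], [0.0002, -0.0331, -0.013, 0, 0, 0, 0.06], [0.0002, -0.0331, -0.013, 0, 0, 0, 0.06], [0, 0, -0.01, 0, 0, 0, 0.06], [0, 0, -0.01, 0, 0, 0, 0.06], [0, 0, 0, 0, 0, 0, 0.06], [0, 0, 0, 0, 0, 0, 0.06]]]}}

```text
clock: 19.6
position: [0.4035, -0.3269, 0.0863]
ee_rot: [-0.002, 0.954, 0.3, -0.0]
contact_force: [0.5, 0.4, 0.3]
width: 0.0599
```

Run:
```python
from h import *
s,M=st();print("yaw",np.degrees(np.arctan2(M[1,0],M[0,0])))
im=grab("side");crop(im,270,120,370,200,7,"g16")
```

```text
t 19.6 pos [ 403.5 -326.9   86.3] q [-0.82  0.33  1.85  0.    0.96  0.14] F [0.5 0.4 0.3] w 59.9
 toolx [0.82  0.573 0.001] y [ 0.573 -0.82  -0.004] z [-0.001  0.004 -1.   ]
yaw 34.938404648305315
```

View pics/g16.png

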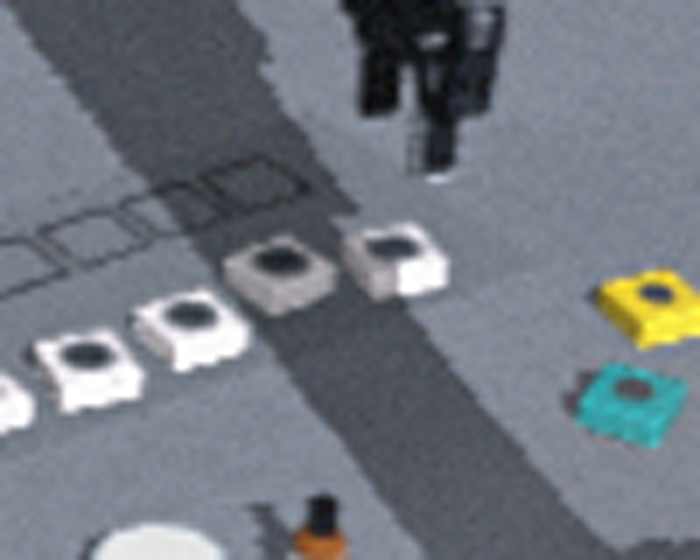

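Request:
{"method": "move_arm", "body": {"series": [[[0, -0.001, -0.02, 0, 0, 0, 0.06], [0, -0.001, -0.02, 0, 0, 0, 0.06], [0, 0, -0.016, 0, 0, 0, 0.06], [0, 0, -0.01, 0, 0, 0, 0.06], [0, 0, -0.004, 0, 0, 0, 0.06], [0, 0, 0, 0, 0, 0, 0.06], [0, 0, 0, 0, 0, 0, 0.05], [0, 0, 0, 0, 0, 0, 0.042], [0, 0, 0, 0, 0, 0, 0.036], [0, 0, 0, 0, 0, 0, 0.034], [0, 0, 0, 0, 0, 0, 0.034]]], "newtons": 25}}

```text
clock: 20.57
position: [0.4046, -0.331, 0.0181]
ee_rot: [0.0, 0.954, 0.3, 0.001]
contact_force: [-0.8, 1.7, 5.5]
width: 0.0392
```

Run:
```python
from h import *
s,M=st();print("yaw",np.degrees(np.arctan2(M[1,0],M[0,0])))
im=grab("side");crop(im,270,120,370,200,7,"g17")
```

```text
t 20.57 pos [ 404.6 -331.    18.1] q [-0.82  0.43  1.92  0.    0.79  0.14] F [-0.8  1.7  5.5] w 39.2
 toolx [0.82  0.572 0.002] y [ 0.572 -0.82   0.001] z [ 0.002  0.    -1.   ]
yaw 34.890477006253334
```

View pics/g17.png

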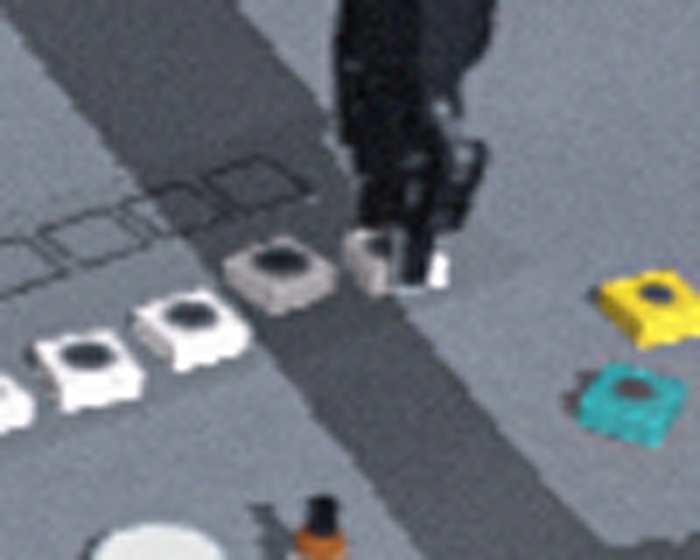

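Request:
{"method": "move_arm", "body": {"series": [[[0, 0, 0.01, 0, 0, 0, 0.034], [0, 0, 0.015, 0, 0, 0, 0.034], [0, 0, 0.015, 0, 0, 0, 0.034], [0.0216, -0.0168, 0, 0, 0, 0.067, 0.034], [0.0216, -0.0168, 0, 0, 0, 0.067, 0.034], [0.0216, -0.0168, 0, 0, 0, 0.067, 0.034], [0.0218, -0.0168, 0, 0, 0, 0.068, 0.034], [0, 0, -0.015, 0, 0, 0, 0.034], [0, 0, -0.01, 0, 0, 0, 0.034], [0, 0, -0.006, 0, 0, 0, 0.034], [0, 0, 0, 0, 0, 0, 0.034], [0, 0, 0, 0, 0, 0, 0.034]]]}}

```text
clock: 21.62
position: [0.4895, -0.3968, 0.0255]
ee_rot: [-0.002, 0.905, 0.425, -0.0]
contact_force: [-0.1, 0.2, 0.3]
width: 0.0392
```

Run:
```python
from h import *
s,M=st();print("yaw",np.degrees(np.arctan2(M[1,0],M[0,0])))
print("to go",SP[0]-s["position"][:2]*1000)
im=grab("top");crop(im,340,140,450,270,5,"g18")
```

```text
t 21.62 pos [ 489.5 -396.8   25.5] q [-0.79  0.54  1.66  0.    0.94 -0.1 ] F [-0.1  0.2  0.3] w 39.2
 toolx [0.639 0.769 0.001] y [ 0.769 -0.639 -0.004] z [-0.002  0.003 -1.   ]
yaw 50.29828713552856
to go [ 1.73872039 -1.41984689]
```

View pics/g18.png

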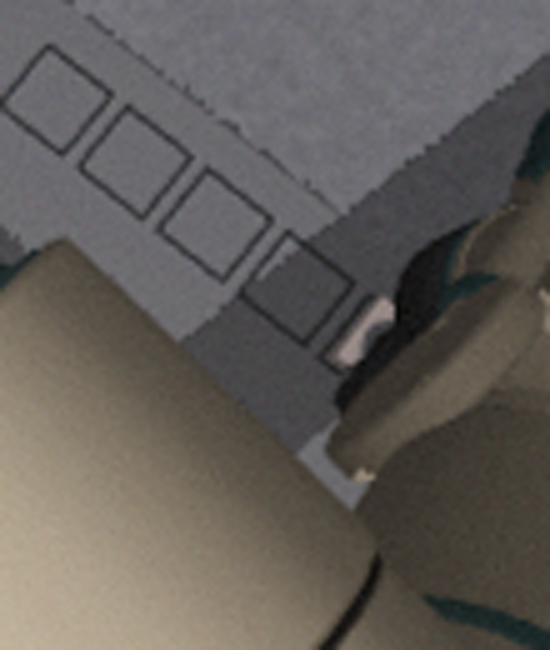

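Request:
{"method": "move_arm", "body": {"series": [[[0.0017, -0.0014, -0.003, 0, 0, 0, 0.034], [0, 0, -0.002, 0, 0, 0, 0.034], [0, 0, -0.001, 0, 0, 0, 0.034], [0, 0, 0, 0, 0, 0, 0.034], [0, 0, 0, 0, 0, 0, 0.034]]]}}

```text
clock: 22.08
position: [0.4922, -0.3991, 0.02]
ee_rot: [-0.001, 0.905, 0.425, 0.0]
contact_force: [0.0, 0.3, -0.2]
width: 0.0392
```

Request:
{"method": "move_arm", "body": {"series": [[[-0.0005, 0.0005, -0.001, 0, 0, 0, 0.034], [0, 0, -0.001, 0, 0, 0, 0.034], [0, 0, 0, 0, 0, 0, 0.034]]]}}

```text
clock: 22.33
position: [0.4918, -0.3987, 0.0182]
ee_rot: [-0.001, 0.905, 0.425, 0.0]
contact_force: [-1.0, 0.1, 1.3]
width: 0.0395
```

Request:
{"method": "move_arm", "body": {"series": [[[0, 0, 0, 0, 0, 0, 0.042], [0, 0, 0, 0, 0, 0, 0.05], [0, 0, 0, 0, 0, 0, 0.06], [0, 0, 0.01, 0, 0, 0, 0.06], [0, 0, 0.02, 0, 0, 0, 0.06], [0, 0, 0.025, 0, 0, 0, 0.06], [0, 0, 0.025, 0, 0, 0, 0.06], [-0.0122, 0.0333, 0, 0, 0, 0.033, 0.06], [-0.0122, 0.0333, 0, 0, 0, 0, 0.06], [-0.0122, 0.0333, 0, 0, 0, 0, 0.06], [0, 0, 0, 0, 0, 0, 0.06], [0, 0, 0, 0, 0, 0, 0.06]]]}}

```text
clock: 23.33
position: [0.4545, -0.297, 0.0988]
ee_rot: [-0.001, 0.898, 0.441, 0.0]
contact_force: [0.2, -0.3, 1.0]
width: 0.0601
```

Run:
```python
from h import *
s,M=st();print("yaw",np.degrees(np.arctan2(M[1,0],M[0,0])))
im=grab("top");crop(im,340,140,450,270,5,"g19")
for d in dishes(im): print(d)
im=grab("side");crop(im,250,120,350,200,7,"g19s")
```

```text
t 23.33 pos [ 454.5 -297.    98.8] q [-0.71  0.35  1.79  0.    1.01 -0.05] F [ 0.2 -0.3  1. ] w 60.1
 toolx [0.612 0.791 0.001] y [ 0.791 -0.612 -0.001] z [-0.     0.002 -1.   ]
yaw 52.301448695789986
(array([352., 212.]), array([ 485.2, -234.5]), array([40.6, 42.2]), 44.3, array([ 486.4, -235.8]))
(array([332., 196.]), array([ 523.9, -184.2]), array([41. , 43.6]), 37.2, array([ 524.6, -185.4]))
(array([410., 228.]), array([ 438.5, -377.1]), array([149.9, 230.5]), 50.3, array([ 474.5, -381.1]))
(array([314., 179.]), array([ 567.5, -140.7]), array([41.1, 43.7]), 51.2, array([ 568.1, -141.7]))
```

View pics/g19.png

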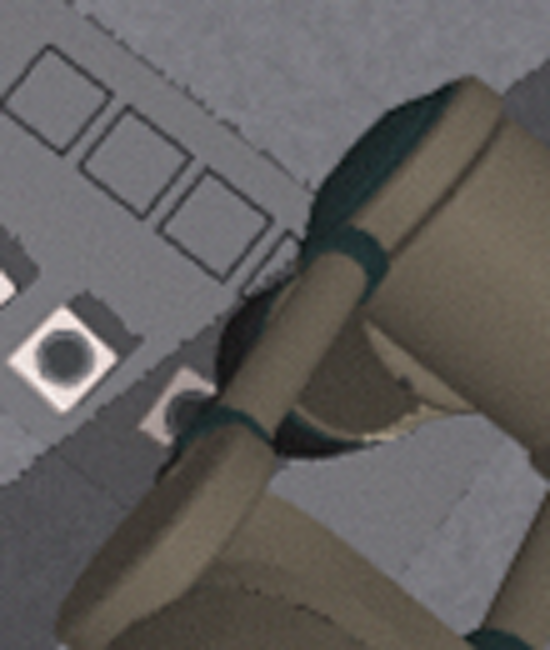

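View pics/g19s.png

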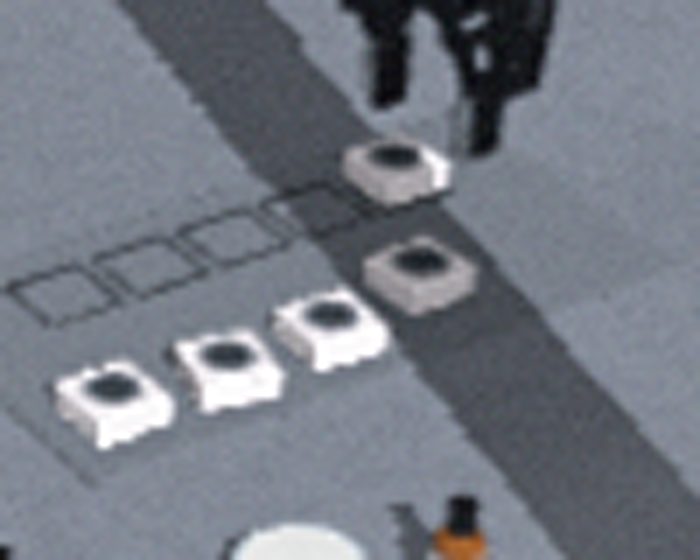

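Request:
{"method": "move_arm", "body": {"series": [[[0.001, -0.0015, -0.02, 0, 0, 0, 0.06], [0, -0.001, -0.02, 0, 0, 0, 0.06], [0, 0, -0.018, 0, 0, 0, 0.06], [0, 0, -0.014, 0, 0, 0, 0.06], [0, 0, -0.006, 0, 0, 0, 0.06], [0, 0, 0, 0, 0, 0, 0.06], [0, 0, 0, 0, 0, 0, 0.06]]]}}

```text
clock: 24.02
position: [0.4568, -0.3023, 0.02]
ee_rot: [-0.001, 0.898, 0.44, 0.0]
contact_force: [0.1, -0.1, 0.2]
width: 0.0598
```

Run:
```python
from h import *
s,M=st();print("yaw",np.degrees(np.arctan2(M[1,0],M[0,0])))
im=grab("side");crop(im,250,120,350,200,7,"g20")
```

```text
t 24.02 pos [ 456.8 -302.3   20. ] q [-0.71  0.45  1.86  0.    0.83 -0.05] F [ 0.1 -0.1  0.2] w 59.8
 toolx [0.613 0.79  0.001] y [ 0.79  -0.613 -0.001] z [ 0.     0.001 -1.   ]
yaw 52.1689138204797
```

View pics/g20.png

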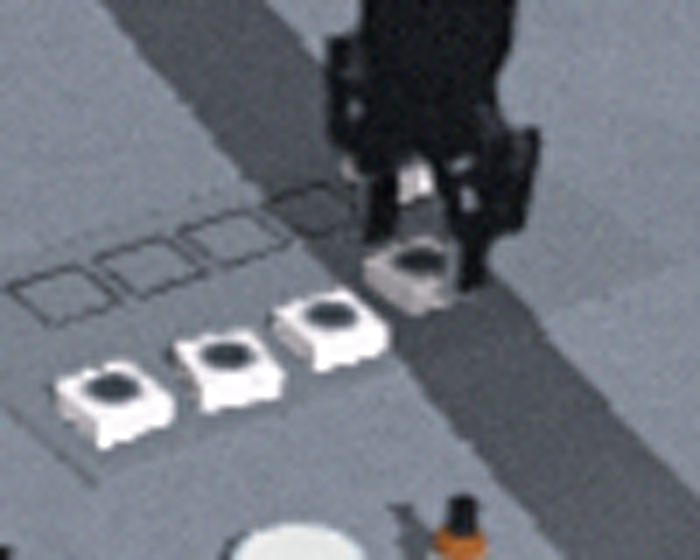

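Request:
{"method": "move_arm", "body": {"series": [[[0.0005, 0.002, -0.002, 0, 0, 0, 0.06], [0, 0, 0, 0, 0, 0, 0.05], [0, 0, 0, 0, 0, 0, 0.042], [0, 0, 0, 0, 0, 0, 0.036], [0, 0, 0, 0, 0, 0, 0.034], [0, 0, 0, 0, 0, 0, 0.034]]]}}

```text
clock: 24.57
position: [0.4569, -0.2993, 0.0186]
ee_rot: [-0.001, 0.898, 0.44, 0.0]
contact_force: [-1.6, 0.1, 5.8]
width: 0.039
```

Request:
{"method": "move_arm", "body": {"series": [[[0, 0, 0.01, 0, 0, 0, 0.034], [0, 0, 0.015, 0, 0, 0, 0.034], [0, 0, 0.015, 0, 0, 0, 0.034], [0.017, -0.0146, 0, 0, 0, -0.033, 0.034], [0.017, -0.0146, 0, 0, 0, 0, 0.034], [0.017, -0.0146, 0, 0, 0, 0, 0.034], [0.0169, -0.0146, 0, 0, 0, 0, 0.034], [0, 0, -0.015, 0, 0, 0, 0.034], [0, 0, -0.01, 0, 0, 0, 0.034], [0, 0, -0.009, 0, 0, 0, 0.034], [0, 0, -0.002, 0, 0, 0, 0.034], [0, 0, 0, 0, 0, 0, 0.034], [0, 0, 0, 0, 0, 0, 0.034]]]}}

```text
clock: 25.65
position: [0.5242, -0.3572, 0.022]
ee_rot: [-0.001, 0.905, 0.425, 0.0]
contact_force: [0.4, -0.0, 0.1]
width: 0.0395
```

Run:
```python
from h import *
s,M=st();print("yaw",np.degrees(np.arctan2(M[1,0],M[0,0])))
print("to go",SP[1]+[.4,.5]-s["position"][:2]*1000)
```

```text
t 25.65 pos [ 524.2 -357.2   22. ] q [-0.71  0.55  1.66  0.    0.94 -0.02] F [ 0.4 -0.   0.1] w 39.5
 toolx [0.639 0.77  0.001] y [ 0.77  -0.639 -0.002] z [-0.001  0.002 -1.   ]
yaw 50.31762740631482
to go [ 0.63710012 -0.45401923]
```

Request:
{"method": "move_arm", "body": {"series": [[[0, 0, -0.0015, 0, 0, 0, 0.034], [0, 0, -0.001, 0, 0, 0, 0.034], [0, 0, -0.001, 0, 0, 0, 0.034], [0, 0, 0, 0, 0, 0, 0.034]]]}}

```text
clock: 25.98
position: [0.5247, -0.3577, 0.0187]
ee_rot: [-0.001, 0.905, 0.425, 0.0]
contact_force: [0.0, -0.1, -1.0]
width: 0.0392
```

Request:
{"method": "move_arm", "body": {"series": [[[0, 0, -0.0008, 0, 0, 0, 0.034], [0, 0, 0, 0, 0, 0, 0.042], [0, 0, 0, 0, 0, 0, 0.05], [0, 0, 0, 0, 0, 0, 0.06], [0, 0, 0.01, 0, 0, 0, 0.06], [0, 0, 0.02, 0, 0, 0, 0.06], [0, 0, 0.02, 0, 0, 0, 0.06], [0, 0, 0.02, 0, 0, 0, 0.06], [-0.0097, 0.0306, 0, 0, 0, -0.054, 0.06], [-0.0097, 0.0306, 0, 0, 0, -0.054, 0.06], [-0.0097, 0.0306, 0, 0, 0, 0, 0.06], [-0.0097, 0.0306, 0, 0, 0, 0, 0.06], [0, 0, 0, 0, 0, 0, 0.06], [0, 0, 0, 0, 0, 0, 0.06], [0, 0, 0, 0, 0, 0, 0.06]]]}}

```text
clock: 27.23
position: [0.4867, -0.236, 0.0885]
ee_rot: [0.0, 0.927, 0.376, 0.001]
contact_force: [0.0, -0.3, 0.1]
width: 0.0601
```

Run:
```python
from h import *
s,M=st();print("yaw",np.degrees(np.arctan2(M[1,0],M[0,0])))
im=grab("top");crop(im,290,140,450,270,5,"g21")
for d in dishes(im): print(d)
im=grab("side");crop(im,250,120,350,200,7,"g21s")
```

```text
t 27.23 pos [ 486.7 -236.    88.5] q [-0.58  0.36  1.81  0.    0.98  0.22] F [ 0.  -0.3  0.1] w 60.1
 toolx [0.717 0.697 0.002] y [ 0.697 -0.717  0.001] z [ 0.002  0.    -1.   ]
yaw 44.15595583520758
(array([414., 230.]), array([ 442., -388.]), array([32.3, 99.4]), 66.4, None)
(array([332., 197.]), array([ 523.6, -184.1]), array([40.5, 44.1]), 36.7, array([ 524.8, -185.4]))
(array([314., 180.]), array([ 567.7, -141. ]), array([41.1, 43.6]), 51.1, array([ 568.5, -141.7]))
(array([382., 214.]), array([ 472.5, -335.1]), array([249.7, 230.7]), 50.6, array([ 337.1, -343. ]))
```

View pics/g21.png

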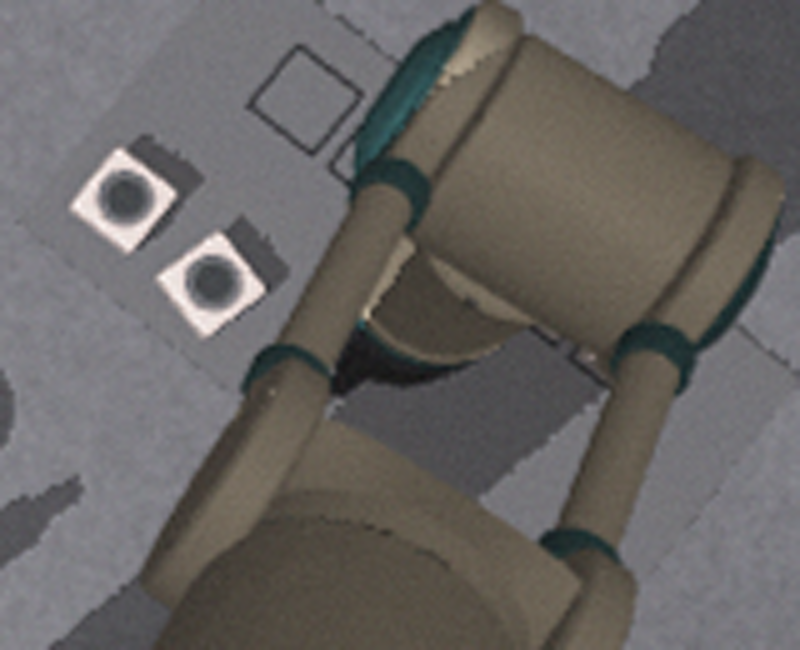

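View pics/g21s.png

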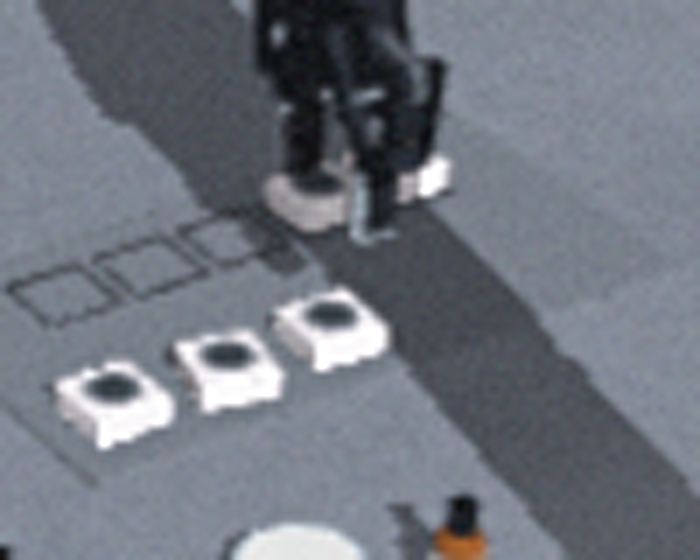

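Dish B has not moved in the side view. I descend and grip it.

Request:
{"method": "move_arm", "body": {"series": [[[-0.0008, 0.0006, -0.02, 0, 0, 0, 0.06], [0, 0, -0.02, 0, 0, 0, 0.06], [0, 0, -0.018, 0, 0, 0, 0.06], [0, 0, -0.01, 0, 0, 0, 0.06], [0, 0, -0.0025, 0, 0, 0, 0.06], [0, 0, 0, 0, 0, 0, 0.06], [0, 0, 0, 0, 0, 0, 0.06]]]}}

```text
clock: 27.92
position: [0.4857, -0.2354, 0.0176]
ee_rot: [-0.0, 0.927, 0.375, 0.001]
contact_force: [0.3, 0.5, 0.5]
width: 0.0598
```

Request:
{"method": "move_arm", "body": {"series": [[[0, 0, 0.0005, 0, 0, 0, 0.055], [0, 0, 0, 0, 0, 0, 0.048], [0, 0, 0, 0, 0, 0, 0.042], [0, 0, 0, 0, 0, 0, 0.036], [0, 0, 0, 0, 0, 0, 0.034], [0, 0, 0, 0, 0, 0, 0.034]]]}}

```text
clock: 28.42
position: [0.4856, -0.235, 0.0186]
ee_rot: [0.0, 0.927, 0.376, 0.001]
contact_force: [-0.6, 1.1, 5.1]
width: 0.0394
```

Request:
{"method": "move_arm", "body": {"series": [[[0, 0, 0.01, 0, 0, 0, 0.034], [0, 0, 0.015, 0, 0, 0, 0.034], [0, 0, 0.015, 0, 0, 0, 0.034], [0.018, -0.0208, 0, 0, 0, 0.054, 0.034], [0.018, -0.0208, 0, 0, 0, 0.053, 0.034], [0.018, -0.0208, 0, 0, 0, 0, 0.034], [0.018, -0.0208, 0, 0, 0, 0, 0.034], [0, 0, -0.015, 0, 0, 0, 0.034], [0, 0, -0.01, 0, 0, 0, 0.034], [0, 0, -0.009, 0, 0, 0, 0.034], [0, 0, -0.003, 0, 0, 0, 0.034], [0, 0, -0.001, 0, 0, 0, 0.034], [0, 0, 0, 0, 0, 0, 0.034], [0, 0, 0, 0, 0, 0, 0.034]]]}}

```text
clock: 29.58
position: [0.5569, -0.3174, 0.0199]
ee_rot: [-0.001, 0.905, 0.425, 0.0]
contact_force: [-0.0, 0.4, 0.4]
width: 0.0394
```

Run:
```python
from h import *
s,M=st();print("yaw",np.degrees(np.arctan2(M[1,0],M[0,0])))
print("to go",SP[2]-s["position"][:2]*1000)
```

```text
t 29.58 pos [ 556.9 -317.4   19.9] q [-0.63  0.56  1.64  0.    0.94  0.06] F [-0.   0.4  0.4] w 39.4
 toolx [0.639 0.769 0.001] y [ 0.769 -0.639 -0.001] z [ 0.     0.002 -1.   ]
yaw 50.27267642559137
to go [ 0.74602077 -0.75474074]
```

Request:
{"method": "move_arm", "body": {"series": [[[0.0005, -0.0005, -0.001, 0, 0, 0, 0.034], [0, 0, -0.001, 0, 0, 0, 0.034], [0, 0, 0, 0, 0, 0, 0.034], [0, 0, 0, 0, 0, 0, 0.042], [0, 0, 0, 0, 0, 0, 0.05], [0, 0, 0, 0, 0, 0, 0.06], [0, 0, 0.01, 0, 0, 0, 0.06], [0, 0, 0.02, 0, 0, 0, 0.06], [0, 0, 0.02, 0, 0, 0, 0.06], [0, 0, 0.02, 0, 0, 0, 0.06], [-0.0084, 0.0333, 0, 0, 0, -0.078, 0.06], [-0.0084, 0.0333, 0, 0, 0, -0.078, 0.06], [-0.0083, 0.0333, 0, 0, 0, -0.078, 0.06], [-0.0083, 0.0333, 0, 0, 0, 0, 0.06], [0, 0, 0, 0, 0, 0, 0.06], [0, 0, 0, 0, 0, 0, 0.06], [0, 0, 0, 0, 0, 0, 0.06]]]}}

```text
clock: 31.0
position: [0.525, -0.1857, 0.0884]
ee_rot: [0.0, 0.949, 0.316, 0.001]
contact_force: [0.7, -0.3, 0.2]
width: 0.0601
```

Run:
```python
from h import *
s,M=st();print("yaw",np.degrees(np.arctan2(M[1,0],M[0,0])))
im=grab("top");crop(im,290,140,450,270,5,"g22")
for d in dishes(im): print(d)
im=grab("side");crop(im,250,120,350,200,7,"g22s")
```

```text
t 31.0 pos [ 525.  -185.7   88.4] q [-0.47  0.38  1.77  0.    0.99  0.46] F [ 0.7 -0.3  0.2] w 60.1
 toolx [0.8   0.6   0.002] y [ 0.6   -0.8    0.001] z [ 0.002  0.    -1.   ]
yaw 36.89755458090731
(array([417., 210.]), array([ 490.4, -396.9]), array([41.4, 45.4]), 49.8, array([ 492.1, -399.2]))
(array([350., 224.]), array([ 461.5, -234. ]), array([221.4,  82.4]), 50.2, None)
(array([363., 179.]), array([ 561.1, -261.6]), array([236.8, 187. ]), 50.6, array([ 525.3, -359. ]))
```

View pics/g22.png

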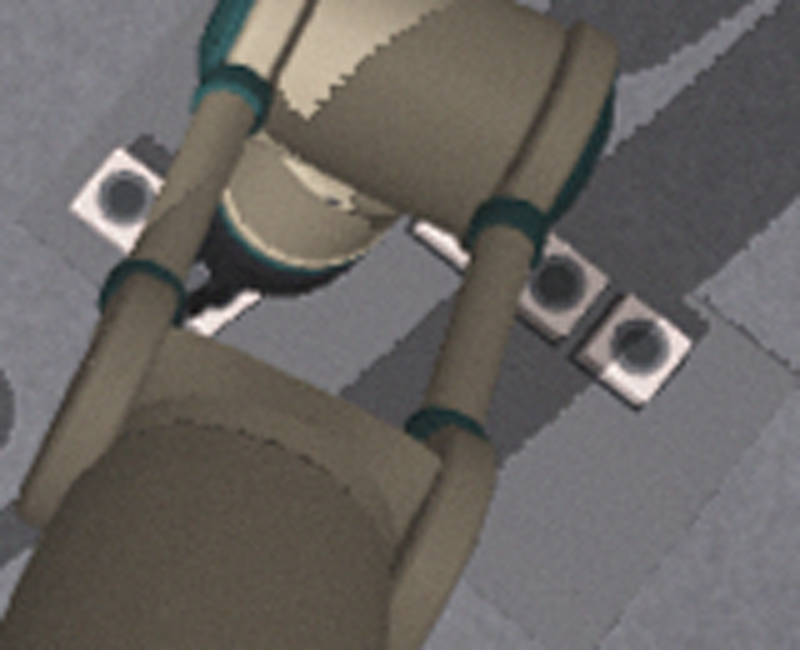

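View pics/g22s.png

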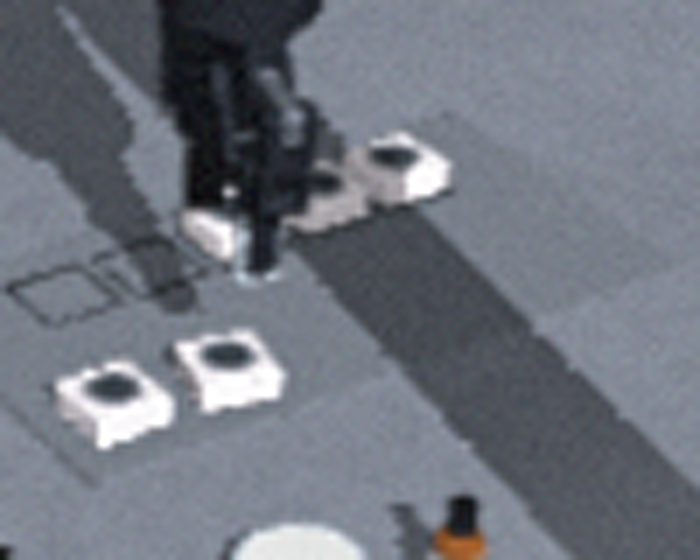

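Request:
{"method": "move_arm", "body": {"series": [[[-0.0007, 0.0006, -0.02, 0, 0, 0, 0.06], [0, 0, -0.02, 0, 0, 0, 0.06], [0, 0, -0.018, 0, 0, 0, 0.06], [0, 0, -0.01, 0, 0, 0, 0.06], [0, 0, -0.002, 0, 0, 0, 0.06], [0, 0, 0, 0, 0, 0, 0.06], [0, 0, 0, 0, 0, 0, 0.055], [0, 0, 0, 0, 0, 0, 0.048], [0, 0, 0, 0, 0, 0, 0.042], [0, 0, 0, 0, 0, 0, 0.036], [0, 0, 0, 0, 0, 0, 0.034], [0, 0, 0, 0, 0, 0, 0.034]]]}}

```text
clock: 32.1
position: [0.5242, -0.185, 0.0188]
ee_rot: [0.0, 0.949, 0.316, 0.001]
contact_force: [-0.1, 0.3, 5.3]
width: 0.0393
```

Request:
{"method": "move_arm", "body": {"series": [[[0, 0, 0.01, 0, 0, 0, 0.034], [0, 0, 0.015, 0, 0, 0, 0.034], [0, 0, 0.015, 0, 0, 0, 0.034], [0.0167, -0.0233, 0, 0, 0, 0.078, 0.034], [0.0167, -0.0233, 0, 0, 0, 0.078, 0.034], [0.0167, -0.0233, 0, 0, 0, 0.078, 0.034], [0.0167, -0.0233, 0, 0, 0, 0, 0.034], [0, 0, -0.015, 0, 0, 0, 0.034], [0, 0, -0.01, 0, 0, 0, 0.034], [0, 0, -0.009, 0, 0, 0, 0.034], [0, 0, -0.003, 0, 0, 0, 0.034], [0, 0, -0.001, 0, 0, 0, 0.034], [0, 0, 0, 0, 0, 0, 0.034], [0, 0, 0, 0, 0, 0, 0.034]]]}}

```text
clock: 33.27
position: [0.59, -0.2771, 0.0198]
ee_rot: [-0.001, 0.905, 0.425, 0.0]
contact_force: [0.1, 1.0, -0.5]
width: 0.0394
```

Run:
```python
from h import *
s,M=st();print("yaw",np.degrees(np.arctan2(M[1,0],M[0,0])))
print("to go",SP[3]-s["position"][:2]*1000)
```

```text
t 33.27 pos [ 590.  -277.1   19.8] q [-0.55  0.57  1.62  0.    0.95  0.15] F [ 0.1  1.  -0.5] w 39.4
 toolx [0.639 0.769 0.001] y [ 0.769 -0.639 -0.001] z [-0.     0.002 -1.   ]
yaw 50.288655560028246
to go [ 0.79149802 -1.079243  ]
```

Request:
{"method": "move_arm", "body": {"series": [[[0.0005, -0.0008, -0.001, 0, 0, 0, 0.034], [0, 0, -0.001, 0, 0, 0, 0.034], [0, 0, 0, 0, 0, 0, 0.034], [0, 0, 0, 0, 0, 0, 0.042], [0, 0, 0, 0, 0, 0, 0.05], [0, 0, 0, 0, 0, 0, 0.06], [0, 0, 0.01, 0, 0, 0, 0.06], [0, 0, 0.02, 0, 0, 0, 0.06], [0, 0, 0.02, 0, 0, 0, 0.06], [0, 0, 0.02, 0, 0, 0, 0.06], [-0.0057, 0.0342, 0, 0, 0, 0.014, 0.06], [-0.0057, 0.0342, 0, 0, 0, 0, 0.06], [-0.0057, 0.0342, 0, 0, 0, 0, 0.06], [-0.0057, 0.0342, 0, 0, 0, 0, 0.06], [0, 0, 0, 0, 0, 0, 0.06], [0, 0, 0, 0, 0, 0, 0.06], [0, 0, 0, 0, 0, 0, 0.06]]]}}

```text
clock: 34.68
position: [0.5686, -0.1422, 0.0884]
ee_rot: [0.0, 0.902, 0.431, 0.001]
contact_force: [0.3, -0.2, -0.4]
width: 0.06
```

Run:
```python
from h import *
s,M=st();print("yaw",np.degrees(np.arctan2(M[1,0],M[0,0])))
im=grab("top");crop(im,290,140,450,270,5,"g23")
for d in dishes(im): print(d)
im=grab("side");crop(im,250,120,350,200,7,"g23s")
```

```text
t 34.68 pos [ 568.6 -142.2   88.4] q [-0.36  0.41  1.7   0.    1.02  0.31] F [ 0.3 -0.2 -0.4] w 60.0
 toolx [0.628 0.778 0.001] y [ 0.778 -0.628  0.001] z [ 0.001  0.001 -1.   ]
yaw 51.10570268866249
(array([417., 209.]), array([ 490.9, -397.3]), array([41.4, 45.8]), 49.8, array([ 492.1, -399.2]))
(array([400., 197.]), array([ 523., -357.]), array([41. , 43.6]), 50.1, array([ 524.8, -359.1]))
(array([328., 202.]), array([ 521.5, -177.5]), array([226.3, 102.1]), 50.2, None)
(array([367., 179.]), array([ 571. , -284.4]), array([ 78.4, 100.6]), 72.9, array([ 546.7, -292.2]))
(array([333., 152.]), array([ 620.7, -195.4]), array([128.8, 179.5]), 50.0, None)
```

View pics/g23.png

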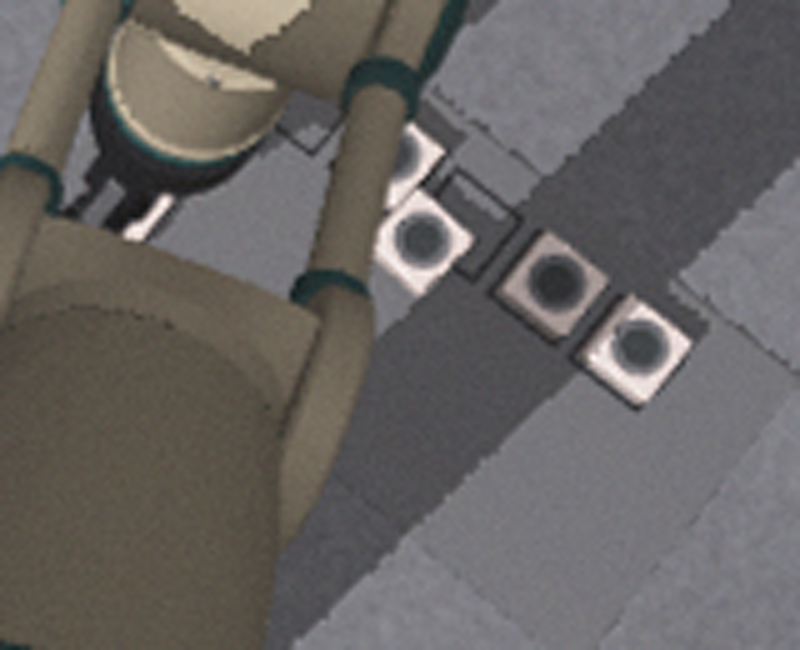

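View pics/g23s.png

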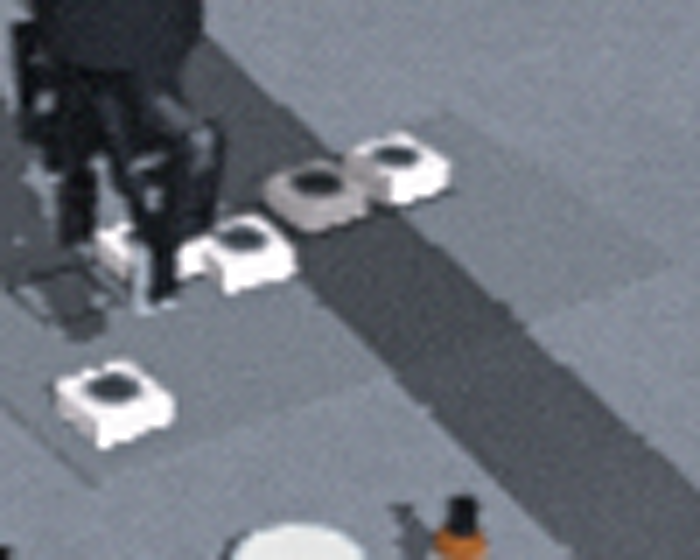

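The block from outline 2 has been knocked aside to about (374,188). I finish the last block first, then put that one back.

Request:
{"method": "move_arm", "body": {"series": [[[-0.0006, 0.0008, -0.02, 0, 0, 0, 0.06], [0, 0, -0.02, 0, 0, 0, 0.06], [0, 0, -0.018, 0, 0, 0, 0.06], [0, 0, -0.01, 0, 0, 0, 0.06], [0, 0, -0.002, 0, 0, 0, 0.06], [0, 0, 0, 0, 0, 0, 0.06], [0, 0, 0, 0, 0, 0, 0.055], [0, 0, 0, 0, 0, 0, 0.048], [0, 0, 0, 0, 0, 0, 0.042], [0, 0, 0, 0, 0, 0, 0.036], [0, 0, 0, 0, 0, 0, 0.034], [0, 0, 0, 0, 0, 0, 0.034]]]}}

```text
clock: 35.78
position: [0.5682, -0.1413, 0.0188]
ee_rot: [0.0, 0.902, 0.431, 0.001]
contact_force: [0.3, -0.5, 5.8]
width: 0.0393
```

Request:
{"method": "move_arm", "body": {"series": [[[0, 0, 0.01, 0, 0, 0, 0.034], [0, 0, 0.015, 0, 0, 0, 0.034], [0, 0, 0.015, 0, 0, 0, 0.034], [0.014, -0.0244, 0, 0, 0, -0.014, 0.034], [0.014, -0.0244, 0, 0, 0, 0, 0.034], [0.014, -0.0244, 0, 0, 0, 0, 0.034], [0.014, -0.0244, 0, 0, 0, 0, 0.034], [0, 0, -0.015, 0, 0, 0, 0.034], [0, 0, -0.01, 0, 0, 0, 0.034], [0, 0, -0.009, 0, 0, 0, 0.034], [0, 0, -0.003, 0, 0, 0, 0.034], [0, 0, -0.002, 0, 0, 0, 0.034], [0, 0, 0, 0, 0, 0, 0.034], [0, 0, 0, 0, 0, 0, 0.034]]]}}

```text
clock: 36.95
position: [0.6227, -0.2374, 0.0189]
ee_rot: [-0.001, 0.905, 0.425, 0.0]
contact_force: [-0.9, 1.7, 1.4]
width: 0.0395
```

Run:
```python
from h import *
s,M=st();print("yaw",np.degrees(np.arctan2(M[1,0],M[0,0])))
print("to go",SP[4]-s["position"][:2]*1000)
```

```text
t 36.95 pos [ 622.7 -237.4   18.9] q [-0.47  0.59  1.58  0.    0.97  0.22] F [-0.9  1.7  1.4] w 39.5
 toolx [0.639 0.769 0.001] y [ 0.769 -0.639 -0.002] z [-0.001  0.002 -1.   ]
yaw 50.30899819376762
to go [ 1.31313281 -0.77176176]
```

Request:
{"method": "move_arm", "body": {"series": [[[0.001, -0.0006, 0.0005, 0, 0, 0, 0.034], [0, 0, -0.001, 0, 0, 0, 0.034], [0, 0, 0, 0, 0, 0, 0.034], [0, 0, 0, 0, 0, 0, 0.042], [0, 0, 0, 0, 0, 0, 0.05], [0, 0, 0, 0, 0, 0, 0.06], [0, 0, 0.01, 0, 0, 0, 0.06], [0, 0, 0.02, 0, 0, 0, 0.06], [0, 0, 0.02, 0, 0, 0, 0.06], [0, 0, 0.02, 0, 0, 0, 0.06], [-0.025, 0.025, 0.02, 0, 0, 0, 0.06], [-0.025, 0.025, 0.02, 0, 0, 0, 0.06], [-0.025, 0.025, 0.02, 0, 0, 0, 0.06], [-0.025, 0.025, 0.02, 0, 0, 0, 0.06], [-0.025, 0.025, 0.02, 0, 0, 0, 0.06], [-0.025, 0.025, 0.02, 0, 0, 0, 0.06], [-0.025, 0.025, 0.02, 0, 0, 0, 0.06], [-0.025, 0.025, 0, 0, 0, 0, 0.06], [0, 0, 0, 0, 0, 0, 0.06]]]}}

```text
clock: 38.53
position: [0.4192, -0.0353, 0.2299]
ee_rot: [-0.002, 0.905, 0.426, 0.0]
contact_force: [-1.2, -0.4, -0.9]
width: 0.0598
```

Run:
```python
from h import *
s,M=st();print("yaw",np.degrees(np.arctan2(M[1,0],M[0,0])))
im=grab("top");crop(im,290,140,450,270,5,"g24")
for d in dishes(im): print(d)
im=grab("side");crop(im,250,120,350,200,7,"g24s")
```

```text
t 38.53 pos [419.2 -35.3 229.9] q [-0.25  0.05  1.82  0.    1.27  0.44] F [-1.2 -0.4 -0.9] w 59.8
 toolx [0.637 0.77  0.002] y [ 0.77  -0.637 -0.003] z [-0.001  0.004 -1.   ]
yaw 50.39748734699454
(array([417., 209.]), array([ 491.2, -397.2]), array([42.2, 43.7]), 50.4, array([ 492. , -399.5]))
(array([400., 197.]), array([ 523.1, -356.8]), array([41.5, 45.1]), 50.3, array([ 524.8, -359.2]))
(array([313., 195.]), array([ 537.7, -139.8]), array([150. ,  78.7]), 50.1, None)
(array([370., 180.]), array([ 567.5, -283.4]), array([81.5, 68.8]), 48.4, array([ 546.8, -292.2]))
(array([352., 158.]), array([ 623.5, -237.6]), array([40.7, 44.8]), 49.8, array([ 625.6, -239. ]))
```

View pics/g24.png

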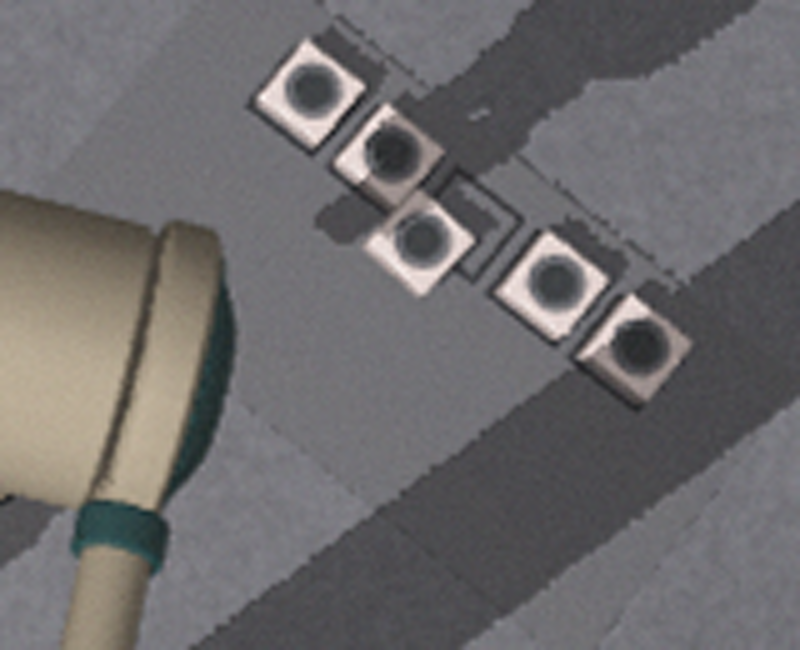

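View pics/g24s.png

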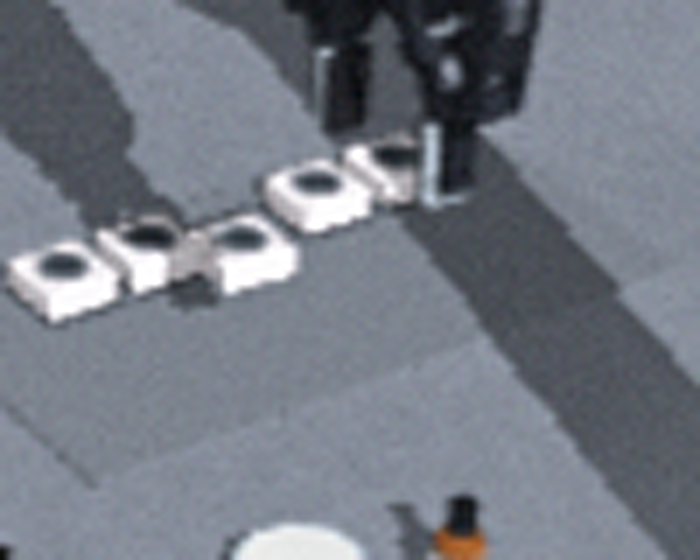

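Run:
```python
from h import *
im=grab("top");C=im["color"].astype(int)
# wells: dark low-sat pixels inside dishes
G=cv2.cvtColor(im["color"],cv2.COLOR_RGB2GRAY)
for (u,v) in((352,158),(368,171),(374,188)):
    sub=G[v-6:v+7,u-6:u+7];print(sub[::2,::2])
v=((C[...,0]>195)).astype(np.uint8);v[:,:360]=0;v[:178]=0;v[201:]=0;v[:,387:]=0
cs,h=cv2.findContours(v,cv2.RETR_EXTERNAL,cv2.CHAIN_APPROX_NONE)
for c in cs:
    if cv2.contourArea(c)<20: continue
    hull=cv2.convexHull(c);P=np.array([pix(im,*p,.019)[:2] for p in c[:,0,:]])*1000
    r=cv2.minAreaRect(P.astype(np.float32));print(c[:,0].mean(0),r)
for i in(2,3,4): print(proj(im,[*(SP[i]/1000),.019]))
crop(im,340,145,395,205,10,"g25")
```

```text
[[ 73 220 200 158 188 200  75]
 [229 144 103  85  96 129 223]
 [204 101  70  69  61  91 179]
 [202 106  69  68  69  87 163]
 [213 111  69  67  73 104 205]
 [232 209 130 111 119 196 179]
 [146 216 225 218 220 208  47]]
[[120 208  97  89 125 141  74]
 [221  69  56  49  66  88 149]
 [199 103  65  47  47  65 129]
 [185  94  62  44  51  63 123]
 [216  95  47  52  55  73 154]
 [125 140  87  78  86 132 121]
 [ 77 114 151 151 147 121  69]]
[[110 152 118 158 189 204  72]
 [151  80 105  78  97 141 214]
 [203  99  62  69  65 105 193]
 [184  96  69  69  67  87 183]
 [213 103  70  63  75 109 205]
 [230 192 124 111 117 182 183]
 [165 232 219 224 222 195  78]]
[374.33870968 189.53225806] ((544.4102172851562, -291.0489196777344), (35.4887580871582, 40.42708206176758), 44.54228591918945)
[384.06868481 183.31204134]
[367.81863494 170.58906208]
[351.73774525 157.99852681]
```

View pics/g25.png

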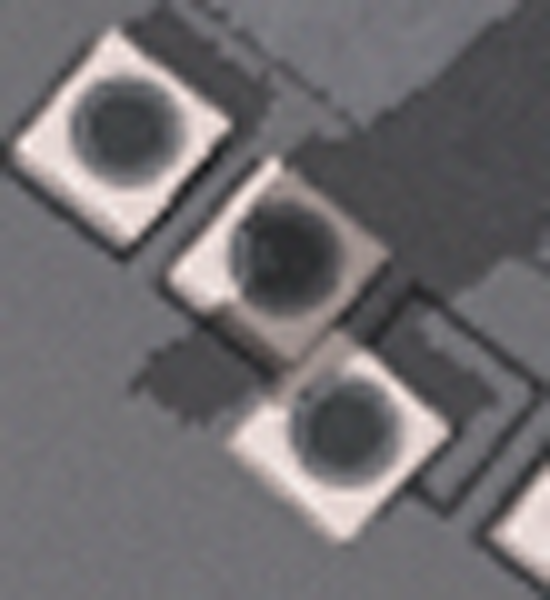

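Run:
```python
from h import *
im=grab("top");c=pix(im,373.75,188.1,.019)*1000;print(c)
s,M=st();print("d",c[:2]-s["position"][:2]*1000, SP[2]-c[:2])
```

```text
[ 545.20270996 -291.5314317    19.        ]
t 38.73 pos [425.1 -39.7 228.6] q [-0.26  0.06  1.82  0.    1.27  0.44] F [-0.6  0.3 -1.3] w 60.1
 toolx [0.639 0.769 0.002] y [ 0.769 -0.639  0.001] z [ 0.001  0.001 -1.   ]
d [ 120.09736016 -251.82918695] [ 12.39729004 -26.6685683 ]
```

Request:
{"method": "move_arm", "body": {"series": [[[0.015, -0.0315, -0.0175, 0, 0, -0.058, 0.058], [0.015, -0.0315, -0.0175, 0, 0, 0, 0.058], [0.015, -0.0315, -0.0175, 0, 0, 0, 0.058], [0.015, -0.0315, -0.0175, 0, 0, 0, 0.058], [0.015, -0.0315, -0.0175, 0, 0, 0, 0.058], [0.015, -0.0315, -0.0175, 0, 0, 0, 0.058], [0.015, -0.0315, -0.0175, 0, 0, 0, 0.058], [0.015, -0.0315, -0.0175, 0, 0, 0, 0.058], [0, 0, 0, 0, 0, 0, 0.058], [0, 0, 0, 0, 0, 0, 0.058], [0, 0, 0, 0, 0, 0, 0.058], [0, 0, 0, 0, 0, 0, 0.058]]]}}

```text
clock: 39.73
position: [0.544, -0.2908, 0.0881]
ee_rot: [-0.001, 0.917, 0.398, 0.0]
contact_force: [-0.4, 0.7, 0.4]
width: 0.0581
```

Run:
```python
from h import *
s,M=st();print("yaw",np.degrees(np.arctan2(M[1,0],M[0,0])))
im=grab("side");crop(im,250,120,350,200,7,"g26")
```

```text
t 39.73 pos [ 544.  -290.8   88.1] q [-0.6   0.46  1.63  0.    1.06  0.15] F [-0.4  0.7  0.4] w 58.1
 toolx [0.683 0.73  0.001] y [ 0.731 -0.683 -0.002] z [-0.     0.002 -1.   ]
yaw 46.92836807390871
```

View pics/g26.png

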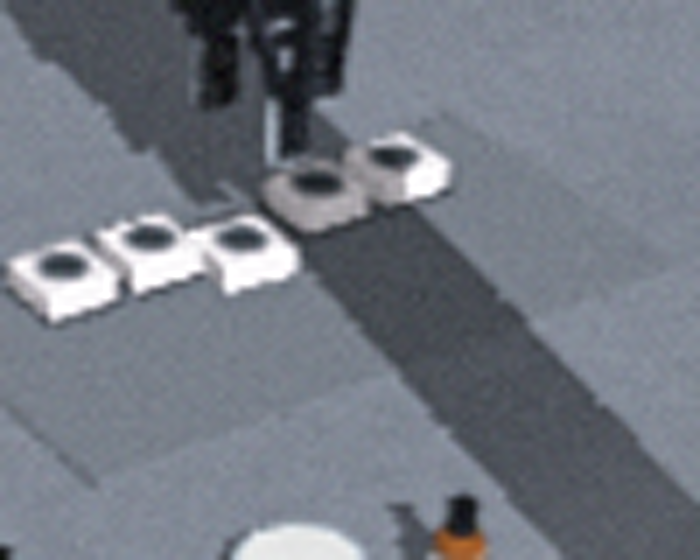

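Request:
{"method": "move_arm", "body": {"series": [[[0.0005, -0.0005, -0.02, 0, 0, 0, 0.058], [0, 0, -0.02, 0, 0, 0, 0.058], [0, 0, -0.018, 0, 0, 0, 0.058], [0, 0, -0.008, 0, 0, 0, 0.058], [0, 0, -0.003, 0, 0, 0, 0.058], [0, 0, 0, 0, 0, 0, 0.058], [0, 0, 0, 0, 0, 0, 0.052], [0, 0, 0, 0, 0, 0, 0.048], [0, 0, 0, 0, 0, 0, 0.042], [0, 0, 0, 0, 0, 0, 0.036], [0, 0, 0, 0, 0, 0, 0.034], [0, 0, 0, 0, 0, 0, 0.034]]]}}

```text
clock: 40.78
position: [0.5455, -0.2921, 0.0204]
ee_rot: [0.0, 0.917, 0.398, 0.001]
contact_force: [-0.4, 1.0, 6.5]
width: 0.0393
```

Run:
```python
from h import *
s,M=st();p=s["position"][:2]*1000
print("dish along toolx",np.dot(np.array([545.2,-291.5])-p,M[:2,0]),"to go",SP[2]-p)
```

```text
t 40.78 pos [ 545.5 -292.1   20.4] q [-0.6   0.53  1.7   0.    0.91  0.15] F [-0.4  1.   6.5] w 39.3
 toolx [0.683 0.731 0.002] y [ 0.731 -0.683  0.001] z [ 0.002  0.001 -1.   ]
dish along toolx 0.24882113453988713 to go [ 12.12462662 -26.10195942]
```

Request:
{"method": "move_arm", "body": {"series": [[[0, 0, 0.008, 0, 0, 0, 0.034], [0, 0, 0.015, 0, 0, 0, 0.034], [0, 0, 0.015, 0, 0, 0, 0.034], [0.0042, -0.0088, 0, 0, 0, 0.058, 0.034], [0.0042, -0.0088, 0, 0, 0, 0, 0.034], [0.0041, -0.0089, 0, 0, 0, 0, 0.034], [0, 0, 0, 0, 0, 0, 0.034], [0, 0, -0.015, 0, 0, 0, 0.034], [0, 0, -0.01, 0, 0, 0, 0.034], [0, 0, -0.008, 0, 0, 0, 0.034], [0, 0, -0.003, 0, 0, 0, 0.034], [0, 0, -0.001, 0, 0, 0, 0.034], [0, 0, 0, 0, 0, 0, 0.034], [0, 0, 0, 0, 0, 0, 0.034]]]}}

```text
clock: 41.95
position: [0.5559, -0.3173, 0.0203]
ee_rot: [-0.002, 0.905, 0.425, -0.001]
contact_force: [-2.9, 0.9, 4.5]
width: 0.0393
```

Run:
```python
from h import *
s,M=st();print("yaw",np.degrees(np.arctan2(M[1,0],M[0,0])))
print("to go",SP[2]-s["position"][:2]*1000)
```

```text
t 41.95 pos [ 555.9 -317.3   20.3] q [-0.63  0.56  1.64  0.    0.94  0.07] F [-2.9  0.9  4.5] w 39.3
 toolx [0.639 0.769 0.001] y [ 0.769 -0.639 -0.005] z [-0.003  0.003 -1.   ]
yaw 50.24863133373598
to go [ 1.65856801 -0.9036954 ]
```

Request:
{"method": "move_arm", "body": {"series": [[[0, 0, 0.002, 0, 0, 0, 0.034], [0.001, -0.0005, 0, 0, 0, 0, 0.034], [0, 0, 0, 0, 0, 0, 0.034], [0, 0, 0, 0, 0, 0, 0.034]]]}}

```text
clock: 42.28
position: [0.5584, -0.3187, 0.0219]
ee_rot: [-0.001, 0.905, 0.425, 0.0]
contact_force: [1.1, 0.5, 0.1]
width: 0.039
```

Now lower, release and retreat to a clear view.

Request:
{"method": "move_arm", "body": {"series": [[[-0.0005, 0.0003, -0.0015, 0, 0, 0, 0.034], [0, 0, -0.0008, 0, 0, 0, 0.034], [0, 0, 0, 0, 0, 0, 0.034], [0, 0, 0, 0, 0, 0, 0.042], [0, 0, 0, 0, 0, 0, 0.05], [0, 0, 0, 0, 0, 0, 0.058], [0, 0, 0.01, 0, 0, 0, 0.06], [0, 0, 0.02, 0, 0, 0, 0.06], [0, 0, 0.02, 0, 0, 0, 0.06], [0, 0, 0.02, 0, 0, 0, 0.06], [-0.025, 0.03, 0.02, 0, 0, 0, 0.06], [-0.025, 0.03, 0.02, 0, 0, 0, 0.06], [-0.025, 0.03, 0.02, 0, 0, 0, 0.06], [-0.025, 0.03, 0.02, 0, 0, 0, 0.06], [-0.025, 0.03, 0.02, 0, 0, 0, 0.06], [-0.02, 0.03, 0.02, 0, 0, 0, 0.06], [-0.01, 0.03, 0.02, 0, 0, 0, 0.06], [0, 0.03, 0, 0, 0, 0, 0.06], [0, 0, 0, 0, 0, 0, 0.06], [0, 0, 0, 0, 0, 0, 0.06]]]}}

```text
clock: 43.95
position: [0.4088, -0.0849, 0.2259]
ee_rot: [0.0, 0.905, 0.426, 0.001]
contact_force: [1.1, 0.6, -0.6]
width: 0.0601
```

Run:
```python
from h import *
st()
im=grab("top");crop(im,290,140,450,270,5,"g27")
for d in dishes(im): print(d)
cv2.imwrite("pics/g27full.png",im["color"][...,::-1])
im=grab("side");crop(im,170,110,370,270,4,"g27s")
```

```text
t 43.95 pos [408.8 -84.9 225.9] q [-0.37  0.05  1.84  0.    1.26  0.32] F [ 1.1  0.6 -0.6] w 60.1
 toolx [0.637 0.771 0.002] y [ 0.771 -0.637  0.001] z [ 0.002  0.001 -1.   ]
(array([417., 209.]), array([ 491., -397.]), array([42.1, 44.2]), 50.4, array([ 491.9, -399.6]))
(array([400., 197.]), array([ 523.2, -356.8]), array([41.5, 45.4]), 50.1, array([ 524.8, -359.5]))
(array([383., 183.]), array([ 557.7, -316.6]), array([41.1, 45. ]), 49.3, array([ 559. , -318.2]))
(array([333., 205.]), array([ 493.7, -169.2]), array([224.6, 121.3]), 68.7, None)
(array([367., 171.]), array([ 590. , -276.6]), array([41.2, 44.9]), 48.8, array([ 592. , -278.4]))
(array([351., 158.]), array([ 623.7, -237.4]), array([41. , 44.8]), 49.8, array([ 625.6, -239. ]))
```

View pics/g27.png

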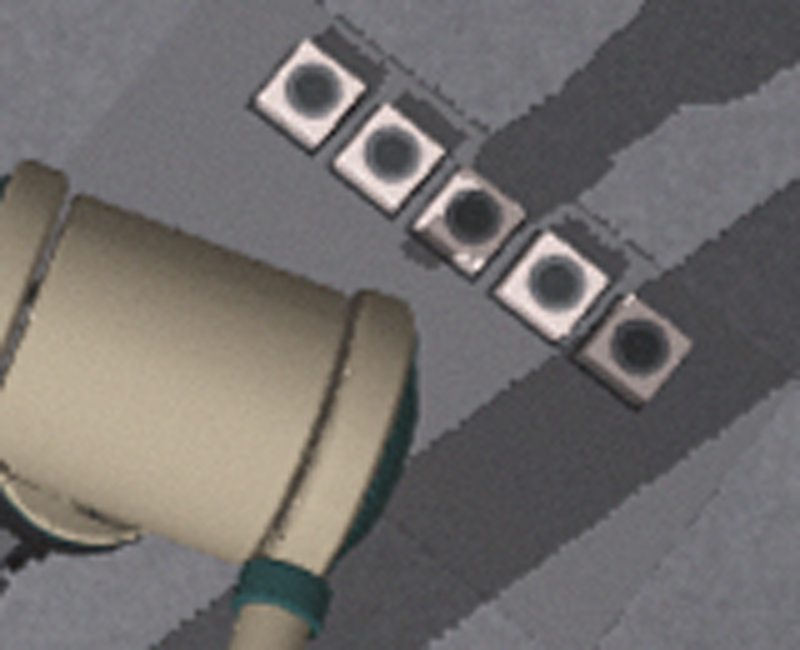

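View pics/g27s.png

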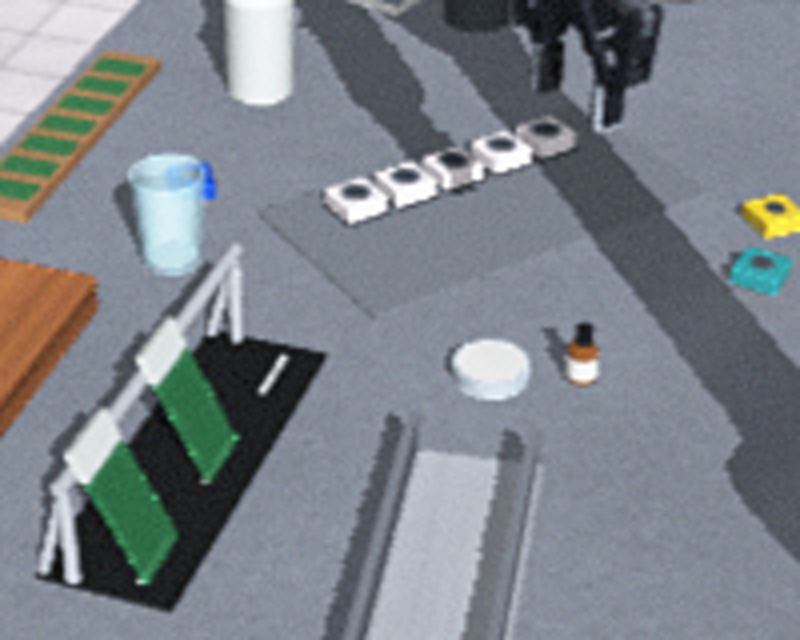

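View pics/g27full.png

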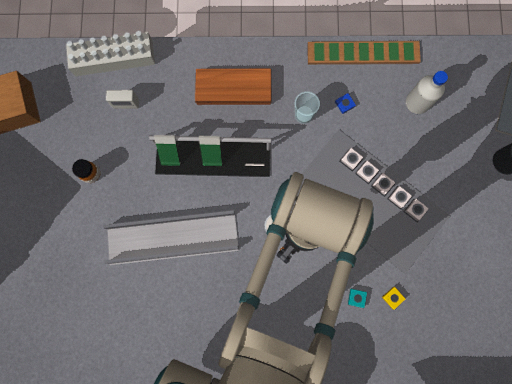

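Run:
```python
from h import *
im=grab("top")
G0=cv2.imread("pics/top0.png").astype(float).mean(2)
# mark centres, subpixel from first picture
for (a,b) in((163,178),(206,220),(248,262)):
    w=np.clip(G0[157:171,a:b]-60,0,None);r=(w*np.arange(157,171)[:,None]).sum(0)/w.sum(0)
    k=np.polyfit(np.arange(a,b),r,1);u=(a+b-1)/2
    print("mark",pix(im,u,np.polyval(k,u),.004)[:2]*1000,"slope",k[0])
C=im["color"].astype(float);g=C[...,1]-C[...,0]   # greenness
for (a,b) in((164,178),(206,220)):
    rows=np.arange(150,172);e=[]
    for u in range(a,b):
        p=g[150:172,u];lev=np.median(p[:8])/2
        i=max(j for j in range(len(p)-1) if p[j]>=lev and p[j+1]<lev)
        e.append(150+i+(p[i]-lev)/(p[i]-p[i+1]))
    us=np.arange(a,b);k=np.polyfit(us,e,1)
    for u in(a,(a+b-1)/2,b-1):
        q=pix(im,u,np.polyval(k,u),.0065)*1000;print(" plate edge",u,q[:2].round(1),"foot x",(q[0]+5.4).round(1))
```

```text
mark [616.1023357  234.49458219] slope 0.02333771018720269
mark [613.336272   122.63044097] slope 0.02494542204904433
mark [610.57214464  12.57035762] slope 0.027297754739268435
 plate edge 164 [609.3 249.6] foot x 614.7
 plate edge 170.5 [608.7 232.5] foot x 614.1
 plate edge 177 [608.1 215.4] foot x 613.5
 plate edge 206 [607.7 139.3] foot x 613.1
 plate edge 212.5 [607.6 122.3] foot x 613.0
 plate edge 219 [607.6 105.3] foot x 613.0
```

Run:
```python
from h import *
print(manip.sign_off());st()
```

```text
the job is handed in; nothing more can be done
None
the job is handed in; nothing more can be done
```

The job is handed in, at about 44 s of the 210 s allowed. It reports no verdict.

**Plates:** Only two plates were in the tray. Both now lean on the rail, frosted end up, on the middle and left marks.
- In the last top view, the middle plate's foot is about 0.3 mm from its mark's centre line.
- The left plate's foot is about 2 mm too near the robot by the top view, while the arm readings at placing suggested about 1 mm. That puts it near the edge of the 4 mm line; I left it there.

**Blocks:** All five white blocks sit in outlines 0 to 4. They are within about 1–2 mm of centre and 1.5° of square in the last top view. One block was knocked about 3 cm out of outline 2 during the run, and I put it back.

I never went near the bystanders or the coloured look-alikes, and they look unmoved in the last pictures, apart from the petri dish and oil bottle, which the arm hid in the top view and only the side view shows. The gripper was clear of everything when I handed in.

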